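Crack the walnuts and shut them in the crock

TASK

Crack every walnut lying on the worktop in the nutcracker: lay it lengthwise between the jaws and squeeze the handles until the shell gives, then put the cracked nut in the crock. When all of them are in, put the lid on properly and swing the steel bar over it until it snaps shut in its clip. Hold the nuts lightly, never crush one in the fingers, and leave everything else on the worktop where it is.

Things in the scene. Friction and masses are not known exactly. Their poses are not given: they have to be found in the camera images.
- nut1: A brown egg-shaped walnut, 38 mm end to end (its own x axis, level) and 29 mm thick; origin at its middle, 14.5 mm above what it lies on. Slightly faceted: it does not roll by itself. None if this nut is absent: 2 or 3 of the four are there.
- nut1_cap (a joint): Crushing of this walnut's shell along its length: 0 = whole, about 0.0065 m = cracked (nut then 31 mm long, pale kernel shows). Squeezed end to end it resists up to about 40 N, then gives at once and stays crushed; squeezed across by its sides it does not crack.
- nut2: A brown egg-shaped walnut, 38 mm end to end (its own x axis, level) and 29 mm thick; origin at its middle, 14.5 mm above what it lies on. Slightly faceted: it does not roll by itself. None if this nut is absent: 2 or 3 of the four are there.
- nut2_cap (a joint): Crushing of this walnut's shell along its length: 0 = whole, about 0.0065 m = cracked (nut then 31 mm long, pale kernel shows). Squeezed end to end it resists up to about 40 N, then gives at once and stays crushed; squeezed across by its sides it does not crack.
- nut3: A brown egg-shaped walnut, 38 mm end to end (its own x axis, level) and 29 mm thick; origin at its middle, 14.5 mm above what it lies on. Slightly faceted: it does not roll by itself. None if this nut is absent: 2 or 3 of the four are there.
- nut3_cap (a joint): Crushing of this walnut's shell along its length: 0 = whole, about 0.0065 m = cracked (nut then 31 mm long, pale kernel shows). Squeezed end to end it resists up to about 40 N, then gives at once and stays crushed; squeezed across by its sides it does not crack.
- nut4: A brown egg-shaped walnut, 38 mm end to end (its own x axis, level) and 29 mm thick; origin at its middle, 14.5 mm above what it lies on. Slightly faceted: it does not roll by itself. None if this nut is absent: 2 or 3 of the four are there.
- nut4_cap (a joint): Crushing of this walnut's shell along its length: 0 = whole, about 0.0065 m = cracked (nut then 31 mm long, pale kernel shows). Squeezed end to end it resists up to about 40 N, then gives at once and stays crushed; squeezed across by its sides it does not crack.
- cracker: Steel nutcracker lying flat, loose, 0.38 kg, 220 mm long, 78 mm wide, 28 mm high. Origin on the worktop under the middle of its hinge plate (30 mm along x, 64 mm wide); x axis along the midline from hinge to handles, y across the jaws, z up. The arms swing level about pins at y = +21 and -21 mm, are geared to close alike, and a light spring opens them.
- cracker_seat (a point): Middle between the jaws, at x = 66 mm in the cracker's axes, 14.5 mm above the worktop: put the middle of a nut here, lying on the worktop, long axis along the cracker's y. Open V-shaped jaws leave 3 mm spare at each end of a nut and guide its ends. Towards hinge and handles there is room for fingers: clear from x = 15 to 120 mm, 36 mm wide at the jaws, 56 mm elsewhere.
- cracker_grip (a point): Middle between the black-sleeved handles, at x = 168 mm in the cracker's axes, 15 mm above the worktop: close the fingers along the cracker's y on both handles here. Sleeves reach from x = 134 to 205 mm, 0 to 24 mm high, 67 mm over their outsides when open, about 48 mm on a whole nut, about 31 mm once it has cracked, 23 mm at the stop. Cracking takes about 15 N on each handle.
- cracker_left (a joint): Turn of each arm of the nutcracker: 0 = open, about 0.06 rad = jaws touch a whole nut, 0.1 or more = nut cracked, 0.13 rad = stop.
- crock: White crock with a blue line, fixed, outside diameter 124 mm, 100 mm high to the rim, inside diameter 104 mm, inner floor 10 mm up; origin under its middle. A steel neck band carries the keeper bar's hinge at x = +74 mm (own axes) and at x = -68 mm a spring clip of two upright tongues, 31 mm wide over all, up to 149 mm above the worktop.
- lid: Loose lid, 0.24 kg: white disc, 120 mm diameter, 9 mm thick; below it a cork rim, 98 mm diameter, 12 mm high, that enters the crock's mouth, its lower edge tapered by 3 mm. On top a round blue knob, 29 mm diameter, 21 to 46 mm above the lid's origin. Origin at the centre of the cork's underside; seated, the disc rests on the crock's rim and the origin is 88 mm above the crock's.
- keeper (a joint): Angle of the steel keeper bar: 0 = shut across the lid in its clip, 2.0 rad = swung right up and back. It stays where left by friction. It swings freely down to about 0.09 rad, where it meets the noses of the clip; pushed on with up to about 10 N down on the tab, it passes them at about 0.04 rad and snaps home. Shut, its underside is 1.5 mm above the knob of a seated lid.
- keeper_hinge (a point): The keeper's hinge: at x = 74 mm in the crock's axes, 84 mm above the worktop; the hinge line runs along the crock's y.
- keeper_tab (a point): Middle of the red tab (34 mm along the bar, 16 mm wide along the hinge line, 7 mm thick) at the keeper's free end. The bar is L-shaped: shut, it rises 54 mm from the hinge, then runs level along the crock's -x, 14 mm wide, 5 mm thick; tab middle 190 mm from the hinge in -x, 54 mm above it, beyond the clip. It opens about the hinge, up and over towards the crock's +x.
- tumbler: Bystander, to be left alone: clear glass tumbler, 72 mm across, 95 mm tall; origin at its underside.
- scoop: Bystander, to be left alone: orange plastic scoop, 155 mm long; origin at its underside.
- spice_box: Bystander, to be left alone: small wooden spice box, 84 x 124 x 58 mm; origin at its underside.
- salt_cellar: Bystander, to be left alone: low blue ceramic salt cellar, 52 mm across, 45 mm tall; origin at its underside.
- teaspoon: Bystander, to be left alone: steel spoon, 140 mm long, lying flat; origin at its underside.

How it is judged:
On the way, in this order (a step that is already met when the one before it is completed fails the run):
1. every walnut has been cracked (value of joint each of nut1_cap, nut2_cap, nut3_cap, nut4_cap above 0.004 m), for 0.2 s.
2. every cracked walnut is in the crock (z of nut1 in the frame of crock between 0.005 and 0.085 m and horizontal distance between each of nut1, nut2, nut3, nut4 and crock below 0.05 m and z of nut2 in the frame of crock between 0.005 and 0.085 m and z of nut3 in the frame of crock between 0.005 and 0.085 m and z of nut4 in the frame of crock between 0.005 and 0.085 m), for 0.2 s.
3. the lid sits on the crock (horizontal distance between lid and crock below 0.006 m and z of lid in the frame of crock between 0.084 and 0.091 m and angle between lid's own z axis and vertical below 0.07 rad), for 0.2 s.
4. the keeper bar is shut in its clip over the lid (all of step 3 and value of joint keeper below 0.025 rad), for 0.2 s.
At the end, for the whole second after the job is handed in: Every walnut that was on the worktop has its shell crushed by more than 4 mm and lies inside the crock, the lid is seated on the crock (centred within 6 mm, underside of the cork 84 to 91 mm above the crock's foot, tilted less than 4 degrees), and the keeper bar is within 0.025 rad of shut (all of step 1 and all of step 2 and all of step 4 and linear speed of lid below 0.02 m/s); the robot touches nothing.
It fails at once if a walnut is squeezed or pressed by the robot itself with more than 35 N a finger (70 N summed over both) (contact force between any of the arm, the fingers and nut1 above 70 N or contact force between any of the arm, the fingers and nut2 above 70 N or contact force between any of the arm, the fingers and nut3 above 70 N or contact force between any of the arm, the fingers and nut4 above 70 N).
It fails at once if another thing on the worktop is moved more than 30 mm or tipped (distance of any of tumbler, scoop, spice_box, salt_cellar, teaspoon from where it was at the start of the episode above 0.03 m or angle between any of tumbler, scoop, spice_box, salt_cellar's own z axis and vertical above 0.5 rad).
Of nut1, nut2, nut3, nut4 only 2 to 3 are there at a start; the rules pass over those that are not, and their reading is None.
At some moment in a run one of nut1, nut2, nut3, nut4, lid may be knocked a few centimetres aside while the robot is not near it.
Once in a run the grip may slacken for a moment while it holds something.
It also fails if it takes over 210 s, if anything falls off the work surface, if the arm or the gripper's body presses on something with over 40 N, if the wrist force passes 120 N, or if a joint passes its speed limit or range.

ROBOT

A 7-joint arm with a two-finger parallel gripper is mounted at the origin on the work surface. World frame = base frame: x ahead of the robot, y to its left, z up, the work surface at z = 0. Lengths are in m, angles in rad, forces in N, time in s.
With the tool pointing down it reaches from about 0.4 to 0.85 m from the base axis. Payload 4.5 kg.
Tool frame: the origin (TCP) lies at the very end of the fingers, on their centre line; the grasp point (between the pads) lies 19 mm behind it; z points along the fingers, y is the line along which they close (so a half turn about z gives the same grasp; the last joint's range is limited). The gripper opens to 88 mm and grips with 3 to 60 N. Pads are 18 mm wide; open, the fingers measure 123 mm over their backs; the gripper's body (75 mm by 187 mm) begins 45 mm behind the grasp point.
Start: joints at [-1.301, 0.689, -0.195, 1.565, 0.157, 0.902, -0.215], TCP at [0.146, 0.608, 0.239] pointing down, gripper open.
Joint ranges: [-3.01, 3.01], [-0.46, 2.08], [-1.47, 1.51], [0.13, 2.56], [-1, 4.14], [0.04, 2.09], [-2.66, 2.66]. Speed limits (rad/s): [2.57, 2.57, 3.14, 3.14, 3.14, 3.14, 3.14].

INTERFACE

Orientations are given as a unit quaternion [x, y, z, w].
In Python, from plant import r gives the robot as it stands. The module is installed in compiled form; this text tells all that it offers.
- The arm moves only by the tool step_arm, never from a script. Its argument "increments" is a list of rows, each a list of 2 entries, a list of its own where there are three numbers: the shift along the world's x, y, z in cm, then the turn, a rotation vector about the world's x, y, z in degrees. A call has exactly 10 rows; each row shifts and turns the commanded pose from where the row before left it; what a row does not reach is not made up. A row lasts 1/10 s, in which the tool goes at most 50 mm and 8.59 degrees, less where a joint would pass 70% of its speed; a pose out of reach is approached as far as the arm can. A call is refused whole if a number of a shift passes 5 or a number of a turn 8.59, either way. A call with a gripper value outside its range is refused whole. "fingers" is the opening, from 0 (shut) to 1 (fully open), set as the call begins (left out, the last holds). The fingers move at their own pace and stop on an object; "grip_force" is the grip in N (left out, the last holds). Time passes only in rows, so rows that do not move let the fingers close, or fill a call up. It gives the time, the measured TCP pose, the force, the opening and the grip force at its end, in the units of the state.
- r.get_state(): the state, without advancing time (a new reading comes with each control period).
- r.snapshot(name): name is "side" or "top" or "wrist"; returns (picture, depth): 400x640x3 uint8, red, green, blue; 400x640 float32, m along the optical axis (not along the pixel's ray), 0 where there is no reading.
- r.calibration(name): a dict with "fov_y" (degrees; the focal length in pixels is half the picture's height over the tangent of half this angle, whatever the lens; pixels are square), "cx", "cy" (the principal point, pixels), "R" (3x3) and "t" (3): a world point X has camera coordinates R X + t. Camera axes: x right, y down, z forward; pixel columns grow to the right and rows downward; lengths in m; the calibration is good to about 2 mm. A picture is of the moment at which its call begins: read the wrist's pose just before it. calibration takes no time and is no camera call; for the wrist camera it gives the pose at the moment of the call.
- r.finish_job(): hands the job in; it is judged then, once.
The state is a dict: "clock": time; "q": joint angles; "qd": joint speeds; "joint_torque": joint torques, N m; "tool_pos": TCP position; "eef_rot": TCP orientation; "contact_force": force on the tool from outside, world axes, zero at the start; "moment": the same for the moment, N m; "opening": opening from 0.0 (shut) to 1.0 (fully open); "finger_force": force on a finger pad.
Only numpy, scipy, OpenCV 4.12 (cv2) and the standard library are available. Lean on these libraries where they do the work, as an engineer would, in place of code of your own. Each camera call takes 0.05 s, during which the arm holds its last target. There are 200 camera calls.

## Working session

There is one attempt and no reset: what is moved stays moved. The work goes in short steps, Python scripts to look and compute and a tool call to move; the robot and the scene stay as the last step left them, time stands still between calls to the robot, and variables do not carry over. Pictures are saved under pics/ and viewed, at most 14 in all, crops included, and the job is handed in when it is done.

Besides the shell and the picture viewer there is one more tool, called by a JSON object that holds its "api" and its "payload". step_arm: Moves the arm, as the interface text tells. Its arguments: {"type":"object","properties":{"increments":{"type":"array","items":{"type":"array"}},"fingers":{"type":"number"},"grip_force":{"type":"number"}},"required":["increments"]}

```bash
mkdir -p pics; ls; python3 - <<'E'
from plant import r
import cv2,numpy as np
s=r.get_state(); print(s)
for n in ("top","side"):
    p,d=r.snapshot(n); c=r.calibration(n); print(n,c)
    cv2.imwrite(f"pics/{n}0.png",p[:,:,::-1]); np.savez(f"pics/{n}0.npz",p=p,d=d)
E
```

```text
pics
{'clock': 0.0, 'q': array([-1.30120273,  0.68997562, -0.19450305,  1.56635839,  0.15731134,
        0.90249997, -0.21514604]), 'qd': array([-1.26581496e-03, -9.40810944e-05, -3.20109556e-04, -6.06278313e-04,
        2.31506561e-04,  1.16687999e-03, -5.70414002e-05]), 'joint_torque': array([ 9.69503089e-04, -5.27556574e+01, -1.26635056e+00, -1.53434139e+01,
       -5.26077719e-02,  6.32862153e-03,  1.61068037e-04]), 'tool_pos': array([0.14591719, 0.60706849, 0.23791116]), 'eef_rot': array([ 1.17604586e-01,  9.93060072e-01, -9.23933986e-04, -3.29828866e-05]), 'contact_force': array([ 0.52366334, -0.12063299,  0.36125869]), 'moment': array([-0.01462152, -0.01962377,  0.00904764]), 'finger_force': 0.0, 'opening': 0.9997552006768545}
top {'fov_y': 49.513125512939155, 'cx': 316.94834416790115, 'cy': 195.9049496091254, 'R': array([[-1.40160603e-05, -9.99759545e-01,  2.19283598e-02],
       [-9.92761448e-01, -2.61974834e-03, -1.20074326e-01],
       [ 1.20102900e-01, -2.17713132e-02, -9.92522697e-01]]), 't': array([-0.05445509,  0.55722034,  1.1072887 ])}
side {'fov_y': 47.10546850219046, 'cx': 316.92458289495005, 'cy': 197.09375643352675, 'R': array([[ 0.98267416, -0.18518082, -0.00771755],
       [-0.14828981, -0.76056639, -0.63209881],
       [ 0.11118286,  0.6222916 , -0.77484937]]), 't': array([-0.56724889,  0.11227762,  1.1644482 ])}
```

View pics/top0.png

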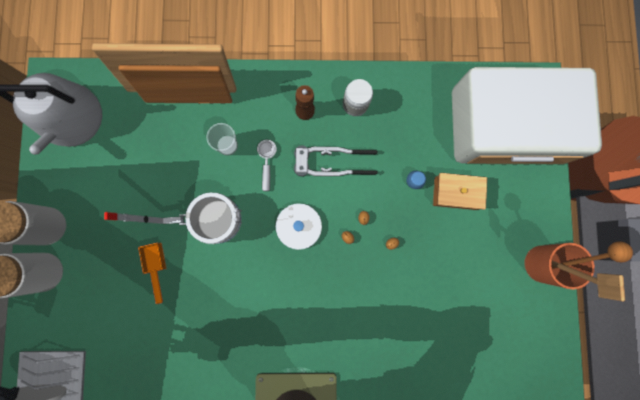

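View pics/side0.png

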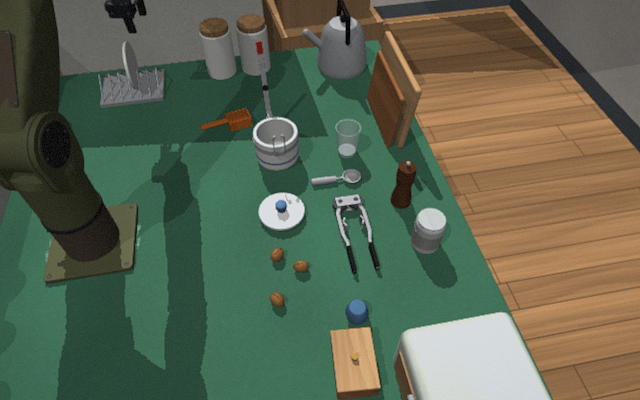

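Top view: three walnuts at (348,237), (364,217), (392,243); lid at (299,227); crock at (213,218) with the keeper swung back to the left, its red tab at (110,216); cracker with its hinge at (302,160) and handles to the right at (375,162). The side view agrees.

```bash
cat > h.py <<'E'
import numpy as np,cv2
from plant import r
from scipy.spatial.transform import Rotation as Rot
def ray(c,u,v):
    f=200/np.tan(np.radians(c['fov_y'])/2)
    d=c['R'].T@np.array([(u-c['cx'])/f,(v-c['cy'])/f,1.]); return -c['R'].T@c['t'],d
def plane(c,u,v,z):
    o,d=ray(c,u,v); return o+d*(z-o[2])/d[2]
def cloud(c,dep):
    f=200/np.tan(np.radians(c['fov_y'])/2); v,u=np.mgrid[:400,:640]
    P=np.stack([(u-c['cx'])/f*dep,(v-c['cy'])/f*dep,dep],-1)
    return (P-c['t'])@c['R']
def hsv(p): return cv2.cvtColor(p,cv2.COLOR_RGB2HSV)
def mask(p,lo,hi): return cv2.inRange(hsv(p),np.array(lo),np.array(hi))
def blobs(m,amin):
    n,l,s,c=cv2.connectedComponentsWithStats(m)
    return [(l==i,s[i,4],c[i]) for i in range(1,n) if s[i,4]>=amin]
def proj(c,X):
    f=200/np.tan(np.radians(c['fov_y'])/2); q=c['R']@np.asarray(X)+c['t']
    return f*q[0]/q[2]+c['cx'],f*q[1]/q[2]+c['cy']
def pca(P):
    m=P.mean(0); w,V=np.linalg.eigh(np.cov((P-m).T)); return m,np.degrees(np.arctan2(V[1,-1],V[0,-1])),np.sqrt(w)
def shot(n):
    c=r.calibration(n); p,d=r.snapshot(n); return c,p,d
E
python3 - <<'E'
from h import *
z=np.load('pics/top0.npz'); p,d=z['p'],z['d']; c=r.calibration('top'); C=cloud(c,d); H=hsv(p)
for u,v in [(348,237),(364,217),(392,243),(302,160),(375,152),(299,226),(213,200),(110,216),(213,218)]: print((u,v),H[v,u],C[v,u].round(3))
for (u,v) in [(348,237),(364,217),(392,243)]:
    m=np.zeros_like(H[...,0]); m[v-14:v+15,u-14:u+15]=1
    k=((H[...,0]<28)&(H[...,1]>90)&(m>0)); 
    vs,us=np.nonzero(k); P=np.array([plane(c,a,b,.0145)[:2] for a,b in zip(us,vs)]); print('nut',len(P),pca(P))
# crock rim
k=(C[...,2]>.092)&(C[...,2]<.106)&(np.abs(np.arange(640)-213)<40)[None]&(np.abs(np.arange(400)-218)<40)[:,None]&(H[...,1]<60)
P=C[k][:,:2]; print('rim',len(P),(P.max(0)+P.min(0))/2,P.max(0)-P.min(0),np.median(C[k][:,2]))
k=(C[...,2]>.015)&(C[...,2]<.03)&(np.abs(np.arange(640)-299)<30)[None]&(np.abs(np.arange(400)-227)<30)[:,None]
P=C[k][:,:2]; print('lid',len(P),(P.max(0)+P.min(0))/2,P.max(0)-P.min(0))
k=(mask(p,[100,100,60],[125,255,255])>0)
for b,a,cc in blobs(k.astype('uint8'),8): print('blue',a,cc,np.median(C[b],0))
k=(mask(p,[0,180,90],[6,255,255])>0)|(mask(p,[174,180,90],[180,255,255])>0)
for b,a,cc in blobs(k.astype('uint8'),15): print('red',a,cc,np.median(C[b],0))
k=(C[...,2]>.01)&(C[...,2]<.04)&(np.abs(np.arange(640)-338)<50)[None]&(np.abs(np.arange(400)-162)<22)[:,None]
for b,a,cc in blobs(k.astype('uint8'),15):
    P=C[b][:,:2]; print('cracker',a,cc,pca(P),P.min(0),P.max(0))
E
```

```text
(348, 237) [ 15 163 177] [ 0.45  -0.135  0.034]
(364, 217) [ 15 146 171] [ 0.502 -0.177  0.032]
(392, 243) [ 16 157 185] [ 0.434 -0.25   0.032]
(302, 160) [108  12 215] [ 0.654 -0.014  0.029]
(375, 152) [60 11 45] [ 0.678 -0.211  0.023]
(299, 226) [105 129 200] [ 0.477 -0.007  0.048]
(213, 200) [ 30   2 109] [0.548 0.222 0.016]
(110, 216) [  1 213  98] [0.487 0.379 0.263]
(213, 218) [ 60   1 201] [0.5   0.222 0.008]
nut 114 (array([ 0.45039849, -0.13590609]), np.float64(136.1538257191842), array([0.0091463 , 0.00974554]))
nut 112 (array([ 0.50221399, -0.17824229]), np.float64(177.40597774863159), array([0.00700368, 0.00916411]))
nut 115 (array([ 0.43421621, -0.25349566]), np.float64(118.51181159194368), array([0.00692034, 0.00934185]))
rim 644 [0.49714762 0.21247834] [0.12320372 0.1501751 ] 0.10092652978739308
lid 1509 [ 0.48049099 -0.00399138] [0.11864282 0.11644897]
blue 260 [415.86538462 179.30769231] [ 0.60136766 -0.31408666  0.0447769 ]
blue 72 [298.11111111 225.5       ] [ 0.47868147 -0.00461979  0.04804431]
red 72 [110.36111111 215.81944444] [0.4871562  0.37915724 0.26148152]
cracker 1058 [325.88185255 160.47448015] (array([ 0.65436426, -0.07808235]), np.float64(90.04644753534386), array([0.0280069 , 0.06704808])) [ 0.61466175 -0.2134179 ] [0.69740943 0.01022197]
```

{"api": "step_arm", "payload": {"increments": [[[2, -3.3, 0], [0, 0, 1.35]], [[2, -3.3, 0], [0, 0, 1.35]], [[2, -3.3, 0], [0, 0, 1.35]], [[2, -3.3, 0], [0, 0, 1.35]], [[2, -3.3, 0], [0, 0, 1.35]], [[2, -3.3, 0], [0, 0, 1.35]], [[2, -3.3, 0], [0, 0, 1.35]], [[2, -3.3, 0], [0, 0, 1.35]], [[2, -3.3, 0], [0, 0, 1.35]], [[2, -3.3, 0], [0, 0, 1.35]]], "fingers": 0.55, "grip_force": 8}}

```text
clock: 1.1
tool_pos: [0.3465, 0.2762, 0.2386]
eef_rot: [-0.0, 1.0, -0.0, -0.0]
contact_force: [1.3, 0.3, 0.9]
opening: 0.556
finger_force: 0.0
```

{"api": "step_arm", "payload": {"increments": [[[1.5, -4.5, 0], [0, 0, 0]], [[1.5, -4.5, 0], [0, 0, 0]], [[1.5, -4.5, 0], [0, 0, 0]], [[1.5, -4.5, 0], [0, 0, 0]], [[1.5, -4.5, 0], [0, 0, 0]], [[1, -4.5, 0], [0, 0, 0]], [[0, -4.5, 0], [0, 0, 0]], [[0, -4.5, 0], [0, 0, 0]], [[0, -4.5, 0], [0, 0, 0]], [[0, -4.5, 0], [0, 0, 0]]]}}

```text
clock: 2.1
tool_pos: [0.4305, -0.1741, 0.2386]
eef_rot: [0.0, 1.0, 0.0, -0.0]
contact_force: [1.7, 0.9, 0.1]
opening: 0.555
finger_force: 0.0
```

```bash
cat >> h.py <<'E'
def nuts(c,p,d,amin=150):
    m=mask(p,[5,90,50],[28,255,255]); C=cloud(c,d); out=[]
    for b,a,cc in blobs(m,amin):
        z=np.median(C[b][:,2])
        vs,us=np.nonzero(b); P=np.array([plane(c,u,v,.0145)[:2] for u,v in zip(us,vs)])
        q,ang,w=pca(P); print('nut px',cc.round(),a,'xy',q.round(4),'ang',round(ang,1),'2sd',(2*w).round(4),'z',z.round(3))
E
python3 - <<'E'
from h import *
c,p,d=shot('wrist'); print(c['R'].round(3),-c['R'].T@c['t'],c['fov_y'])
cv2.imwrite('pics/w1.png',p[:,:,::-1]); nuts(c,p,d)
E
```

```text
[[ 0.     1.     0.001]
 [ 0.959 -0.     0.284]
 [ 0.284  0.001 -0.959]] [ 0.35743608 -0.17318061  0.38435585] 63.71662762096202
nut px [252. 171.] 620 xy [ 0.4344 -0.2527] ang 123.6 2sd [0.0144 0.0191] z 0.025
nut px [353. 184.] 592 xy [ 0.4505 -0.1345] ang -140.1 2sd [0.0144 0.0189] z 0.025
nut px [317. 225.] 539 xy [ 0.5027 -0.1776] ang 176.9 2sd [0.0144 0.0193] z 0.025
nut px [ 91. 261.] 3451 xy [ 0.5512 -0.465 ] ang 106.8 2sd [0.0298 0.0921] z 0.051
nut px [189. 316.] 796 xy [ 0.6336 -0.3503] ang 165.7 2sd [0.014  0.0625] z 0.321
nut px [452. 318.] 852 xy [0.6365 0.0043] ang -167.0 2sd [0.015  0.0631] z 0.321
nut px [422. 372.] 3306 xy [ 0.7275 -0.0278] ang 90.9 2sd [0.0118 0.3184] z 0.329
```

View pics/w1.png

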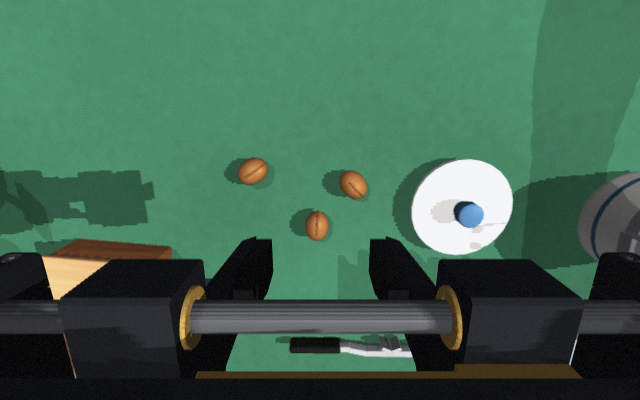

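The wrist view shows the nuts at (252,171), (353,184) and (317,225), whole and well separated, with the lid at (462,207). I pick the nut at (317,225), which lies at about (0.503,-0.178).

{"api": "step_arm", "payload": {"increments": [[[1.44, -0.07, -2.6], [0, 0, -0.6]], [[1.44, -0.07, -2.6], [0, 0, -0.6]], [[1.44, -0.07, -2.6], [0, 0, -0.6]], [[1.44, -0.07, -2.6], [0, 0, -0.6]], [[1.44, -0.07, -2.6], [0, 0, -0.6]], [[0, 0, -2.5], [0, 0, 0]], [[0, 0, -2.5], [0, 0, 0]], [[0, 0, -2.5], [0, 0, 0]], [[0, 0, -2], [0, 0, 0]], [[0, 0, -1], [0, 0, 0]]]}}

```text
clock: 3.15
tool_pos: [0.5021, -0.1751, 0.0019]
eef_rot: [0.026, 1.0, 0.0, -0.001]
contact_force: [-0.9, -0.4, -0.2]
opening: 0.548
finger_force: 0.0
```

{"api": "step_arm", "payload": {"increments": [[[0, 0, 0], [0, 0, 0]], [[0, 0, 0], [0, 0, 0]], [[0, 0, 0], [0, 0, 0]], [[0, 0, 0], [0, 0, 0]], [[0, 0, 0], [0, 0, 0]], [[0, 0, 0], [0, 0, 0]], [[0, 0, 1.0], [0, 0, 0]], [[0, 0, 2], [0, 0, 0]], [[0, 0, 3], [0, 0, 0]], [[0, 0, 4], [0, 0, 0]]], "fingers": 0, "grip_force": 10}}

```text
clock: 4.15
tool_pos: [0.5017, -0.1755, 0.1042]
eef_rot: [0.026, 1.0, 0.0, -0.002]
contact_force: [0.5, -0.5, -0.1]
opening: 0.329
finger_force: 10.0
```

{"api": "step_arm", "payload": {"increments": [[[0, 0, 3], [0, 0, 0.6]], [[1.2, 1.2, 3], [0, 0, 0.6]], [[1.3, 1.3, 2.5], [0, 0, 0.6]], [[1.3, 1.3, 2.5], [0, 0, 0.6]], [[1.3, 1.3, 2.5], [0, 0, 0.6]], [[1.3, 1.3, 0], [0, 0, 0]], [[1.3, 1.3, 0], [0, 0, 0]], [[1.2, 1.3, 0], [0, 0, 0]], [[1, 1, 0], [0, 0, 0]], [[0, 0, 0], [0, 0, 0]]]}}

```text
clock: 5.15
tool_pos: [0.6027, -0.0734, 0.2382]
eef_rot: [-0.001, 1.0, 0.001, -0.0]
contact_force: [0.6, 0.4, -0.3]
opening: 0.324
finger_force: 10.0
```

```bash
python3 - <<'E'
from h import *
print(r.get_state()['tool_pos'],r.get_state()['opening'])
c,p,d=shot('wrist'); np.savez('pics/w2.npz',p=p,d=d,**c)
cv2.imwrite('pics/w2.png',p[:,:,::-1]); C=cloud(c,d)
k=(C[...,2]>.008)&(C[...,2]<.04)&(C[...,0]>.6)&(C[...,0]<.72)&(C[...,1]>-.25)&(C[...,1]<.03)
P=C[k]; print(len(P)); 
for y in np.arange(-.22,.03,.01):
    q=P[(abs(P[:,1]-y)<.005)]
    if len(q)>3: print(y.round(3),q[:,0].min().round(4),q[:,0].max().round(4),((q[:,0].min()+q[:,0].max())/2).round(4),np.median(q[:,2]).round(3))
print(P.min(0),P.max(0))
E
```

```text
[ 0.60271188 -0.07335637  0.23821283] 0.32404927487180973
4859
-0.21 0.6192 0.6844 0.6518 0.023
-0.2 0.6193 0.6856 0.6524 0.023
-0.19 0.6194 0.6859 0.6527 0.022
-0.18 0.6196 0.6861 0.6528 0.022
-0.17 0.6195 0.6856 0.6526 0.023
-0.16 0.6197 0.686 0.6529 0.022
-0.15 0.6198 0.6857 0.6528 0.022
-0.14 0.6209 0.6854 0.6531 0.021
-0.13 0.6187 0.6871 0.6529 0.021
-0.12 0.6169 0.6891 0.653 0.021
-0.11 0.6151 0.6928 0.654 0.021
-0.1 0.6152 0.6925 0.6538 0.021
-0.09 0.6153 0.6829 0.6491 0.021
-0.08 0.6151 0.6757 0.6454 0.021
-0.07 0.6154 0.6745 0.6449 0.022
-0.06 0.6157 0.6754 0.6456 0.021
-0.05 0.6157 0.6844 0.6501 0.021
-0.04 0.6159 0.6908 0.6533 0.021
-0.03 0.619 0.689 0.654 0.021
-0.02 0.6146 0.6908 0.6527 0.027
-0.01 0.6137 0.6855 0.6496 0.028
0.0 0.6149 0.6923 0.6536 0.028
0.01 0.6215 0.6867 0.6541 0.021
[ 0.61368035 -0.21438566  0.00803515] [0.69284976 0.01011764 0.03062489]
```

View pics/w2.png

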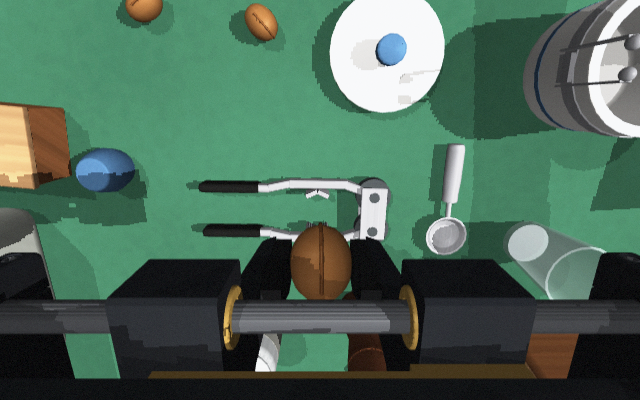

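The cracker lies with its hinge plate at (373,210), jaws near (317,193) and handles at (230,186) and (230,231). The nut hangs straight in the fingers, and the seat is about (0.6535,-0.073).

{"api": "step_arm", "payload": {"increments": [[[1.3, 0, -1], [0, 0, 0]], [[1.3, 0, -2], [0, 0, 0]], [[1.3, 0, -3], [0, 0, 0]], [[1.2, 0, -3], [0, 0, 0]], [[0, 0, -3], [0, 0, 0]], [[0, 0, -3], [0, 0, 0]], [[0, 0, -3], [0, 0, 0]], [[0, 0, -2.5], [0, 0, 0]], [[0, 0, -2], [0, 0, 0]], [[0, 0, -0.8], [0, 0, 0]]]}}

```text
clock: 6.2
tool_pos: [0.6521, -0.0775, 0.0033]
eef_rot: [0.001, 1.0, -0.001, -0.001]
contact_force: [-2.5, -0.1, 14.6]
opening: 0.326
finger_force: 10.1
```

```bash
python3 - <<'E'
from h import *
s=r.get_state(); print(s['tool_pos'],s['q'].round(3),s['contact_force'],s['finger_force'])
E
```

```text
[ 0.65210344 -0.07748145  0.00330984] [ 0.173  1.051 -0.239  1.578  0.398  0.564  1.28 ] [-2.48793484 -0.07571966 14.64308381] 10.13989441562444
```

```bash
python3 - <<'E'
from h import *
c,p,d=shot('wrist'); a=p[100:400,180:460]
c2,t,_=shot('side'); u,v=map(int,proj(c2,[.653,-.08,.02])); print(u,v)
b=t[v-50:v+50,max(0,u-60):u+60]
im=np.hstack([cv2.resize(a,(467,500)),cv2.resize(b,(333,277)) if 0 else cv2.copyMakeBorder(cv2.resize(b,(333,277)),0,223,0,0,cv2.BORDER_CONSTANT)])
cv2.imwrite('pics/w3.png',im[:,:,::-1])
E
```

```text
351 222
```

View pics/w3.png

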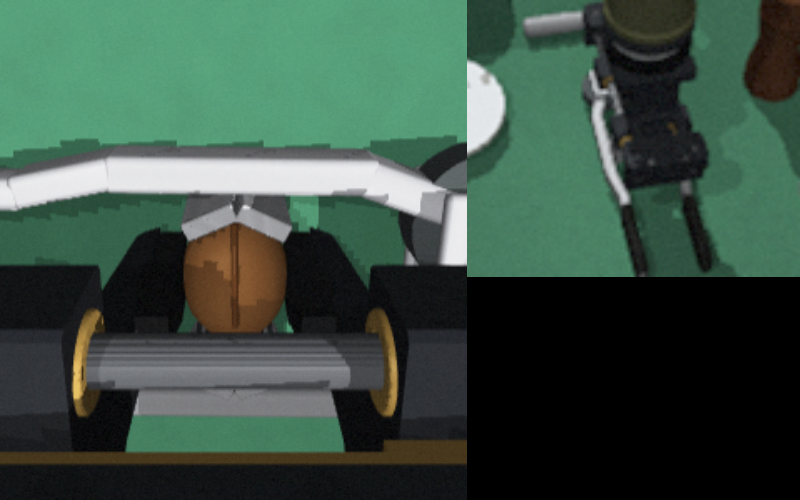

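The nut sits centred in the V of the near jaw (about (237,225) in the crop) and both fingers are clear of the arms. I release it and go to the handles.

{"api": "step_arm", "payload": {"increments": [[[0, 0, 0], [0, 0, 0]], [[0, 0, 0], [0, 0, 0]], [[0, 0, 0], [0, 0, 0]], [[0, 0, 0.5], [0, 0, 0]], [[0, 0, 1.5], [0, 0, 0]], [[0, 0, 3], [0, 0, 0]], [[0, 0, 3], [0, 0, 0]], [[0, 0, 0], [0, 0, 8]], [[0, -1, 0], [0, 0, 8]], [[0, -1, 0], [0, 0, 8]]], "fingers": 0.5}}

```text
clock: 7.3
tool_pos: [0.6536, -0.0958, 0.0878]
eef_rot: [-0.211, 0.977, -0.0, 0.001]
contact_force: [-0.5, -0.6, -0.5]
opening: 0.497
finger_force: 0.0
```

{"api": "step_arm", "payload": {"increments": [[[0, -1, 0], [0, 0, 8]], [[0, -1, 0], [0, 0, 8]], [[0, -1, 0], [0, 0, 8]], [[0, -1, 0], [0, 0, 8]], [[0, -1, 0], [0, 0, 8]], [[0, -1, 0], [0, 0, 8]], [[0, -1, 0], [0, 0, 8]], [[0, -1, 0], [0, 0, 8]], [[0, -0.2, 0], [0, 0, 2]], [[0, 0, 0], [0, 0, 0]]], "fingers": 1}}

```text
clock: 8.3
tool_pos: [0.6529, -0.1794, 0.0864]
eef_rot: [-0.706, 0.708, -0.0, 0.0]
contact_force: [0.7, 0.8, 0.3]
opening: 0.999
finger_force: 0.0
```

```bash
python3 - <<'E'
from h import *
s=r.get_state(); print(s['tool_pos'],s['q'].round(3),s['contact_force'],Rot.from_quat(s['eef_rot']).as_matrix()[:,1])
c,p,d=shot('wrist'); C=cloud(c,d); np.savez('pics/w4.npz',p=p,d=d,**c); cv2.imwrite('pics/w4.png',p[:,:,::-1])
c,p,d=shot('top'); a=p[120:200,270:400]; cv2.imwrite('pics/t4.png',cv2.resize(a,(780,480),interpolation=cv2.INTER_CUBIC)[:,:,::-1])
E
```

```text
[ 0.65289108 -0.17938118  0.08642793] [ 0.598  1.071 -0.841  1.484  0.892  0.998  2.654] [0.73029653 0.75149179 0.34068538] [-9.99997077e-01  2.36237768e-03 -5.15191171e-04]
```

View pics/w4.png

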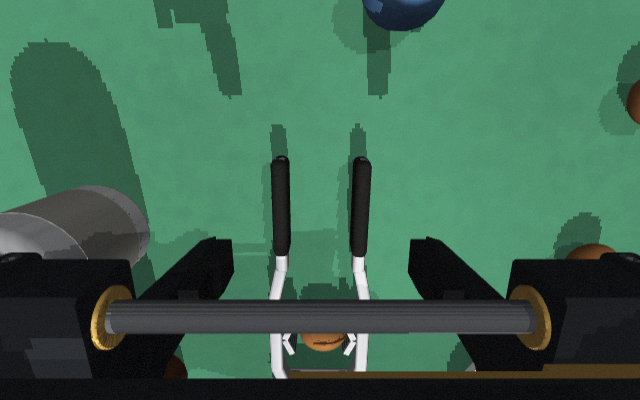

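The handles are at columns 280 and 362, centred between the open fingers, and the nut sits between the jaws at (322,338). Joint 7 is at its limit, so I turn back half a turn to the same grasp from the other side.

{"api": "step_arm", "payload": {"increments": [[[0, 0, 0], [0, 0, -8.5]], [[0, 0, 0], [0, 0, -8.5]], [[0, 0, 0], [0, 0, -8.5]], [[0, 0, 0], [0, 0, -8.5]], [[0, 0, 0], [0, 0, -8.5]], [[0, 0, 0], [0, 0, -8.5]], [[0, 0, 0], [0, 0, -8.5]], [[0, 0, 0], [0, 0, -8.5]], [[0, 0, 0], [0, 0, -8.5]], [[0, 0, 0], [0, 0, -8.5]]]}}

```text
clock: 9.4
tool_pos: [0.6534, -0.177, 0.0868]
eef_rot: [-0.041, 0.999, -0.0, 0.001]
contact_force: [0.7, 0.1, -0.4]
opening: 0.998
finger_force: 0.0
```

{"api": "step_arm", "payload": {"increments": [[[0, 0, 0], [0, 0, -8.5]], [[0, 0, 0], [0, 0, -8.5]], [[0, 0, 0], [0, 0, -8.5]], [[0, 0, 0], [0, 0, -8.5]], [[0, 0, 0], [0, 0, -8.5]], [[0, 0, 0], [0, 0, -8.5]], [[0, 0, 0], [0, 0, -8.5]], [[0, 0, 0], [0, 0, -8.5]], [[0, 0, 0], [0, 0, -8.5]], [[0, 0, 0], [0, 0, -8.5]]]}}

```text
clock: 10.4
tool_pos: [0.6537, -0.1768, 0.087]
eef_rot: [0.645, 0.764, 0.001, 0.001]
contact_force: [-1.0, -0.1, 0.3]
opening: 0.999
finger_force: 0.0
```

```bash
python3 - <<'E'
from h import *
s=r.get_state(); print(s['tool_pos'],s['q'].round(3),s['contact_force'],Rot.from_quat(s['eef_rot']).as_matrix()[:,1])
E
```

```text
[ 0.65369742 -0.17679345  0.08698746] [ 0.259  0.941 -0.124  1.506  0.155  0.702  0.236] [-0.95356239 -0.1005449   0.2622347 ] [0.98579537 0.16793823 0.00205879]
```

{"api": "step_arm", "payload": {"increments": [[[0, 0, 0], [0, 0, -5]], [[0, 0, 0], [0, 0, -4.7]], [[0, 0, -1], [0, 0, 0]], [[0, 0, -1.5], [0, 0, 0]], [[0, 0, -1.5], [0, 0, 0]], [[0, 0, -1.5], [0, 0, 0]], [[0, 0, -1.5], [0, 0, 0]], [[0, 0, -1], [0, 0, 0]], [[0, 0, -0.3], [0, 0, 0]], [[0, 0, 0], [0, 0, 0]]]}}

```text
clock: 11.4
tool_pos: [0.6527, -0.1777, 0.0021]
eef_rot: [0.705, 0.709, -0.0, -0.0]
contact_force: [0.3, 0.4, 0.7]
opening: 0.998
finger_force: 0.0
```

{"api": "step_arm", "payload": {"increments": [[[0, 0, 0], [0, 0, 0]], [[0, 0, 0], [0, 0, 0]], [[0, 0, 0], [0, 0, 0]], [[0, 0, 0], [0, 0, 0]], [[0, 0, 0], [0, 0, 0]], [[0, 0, 0], [0, 0, 0]], [[0, 0, 0], [0, 0, 0]], [[0, 0, 0], [0, 0, 0]], [[0, 0, 0], [0, 0, 0]], [[0, 0, 0], [0, 0, 0]]], "fingers": 0, "grip_force": 22}}

```text
clock: 12.4
tool_pos: [0.6536, -0.1781, 0.0034]
eef_rot: [0.705, 0.709, 0.0, 0.001]
contact_force: [-1.0, -1.3, 4.9]
opening: 0.351
finger_force: 21.8
```

Opening 0.351 (31 mm) means the nut has cracked. I release and go back to the seat.

{"api": "step_arm", "payload": {"increments": [[[0, 0, 0], [0, 0, 0]], [[0, 0, 0], [0, 0, 0]], [[0, 0, 0], [0, 0, 0]], [[0, 0, 0], [0, 0, 0]], [[0, 0, 0], [0, 0, 0]], [[0, 0, 1], [0, 0, 0]], [[0, 0, 2], [0, 0, 0]], [[0, 0, 2.5], [0, 0, 0]], [[0, 0, 3], [0, 0, 0]], [[0, 0.2, 0.5], [0, 0, 5]]], "fingers": 1}}

```text
clock: 13.4
tool_pos: [0.6561, -0.1769, 0.0987]
eef_rot: [0.673, 0.739, 0.002, 0.004]
contact_force: [0.6, -0.4, 0.7]
opening: 1.002
finger_force: 0.0
```

{"api": "step_arm", "payload": {"increments": [[[0, 1, 0], [0, 0, 8.5]], [[0, 1, 0], [0, 0, 8.5]], [[0, 1, 0], [0, 0, 8.5]], [[0, 1, 0], [0, 0, 8.5]], [[0, 1, 0], [0, 0, 8.5]], [[0, 1, 0], [0, 0, 8.5]], [[0, 1, 0], [0, 0, 8.5]], [[0, 1, 0], [0, 0, 8.5]], [[0, 1, 0], [0, 0, 8.5]], [[0, 1, 0], [0, 0, 8.5]]], "fingers": 0.52}}

```text
clock: 14.4
tool_pos: [0.6536, -0.076, 0.0948]
eef_rot: [-0.005, 1.0, -0.001, 0.001]
contact_force: [0.3, -1.1, -0.4]
opening: 0.518
finger_force: 0.0
```

```bash
python3 - <<'E'
from h import *
s=r.get_state(); print(s['tool_pos'],s['q'].round(3),s['contact_force'],Rot.from_quat(s['eef_rot']).as_matrix()[:,1])
c,p,d=shot('wrist');cv2.imwrite('pics/w5.png',p[:,:,::-1]); nuts(c,p,d)
E
```

```text
[ 0.65359234 -0.07604555  0.09476687] [ 0.292  0.946 -0.478  1.558  0.564  0.776  1.156] [ 0.31736001 -1.05035889 -0.39342891] [-0.01061544  0.99994247 -0.00153646]
nut px [323. 209.] 1344 xy [ 0.6565 -0.0733] ang -172.9 2sd [0.0148 0.0173] z 0.025
nut px [195. 317.] 849 xy [ 0.752  -0.1777] ang 167.8 2sd [0.0088 0.0389] z 0.177
nut px [446. 318.] 847 xy [0.7501 0.0297] ang -167.1 2sd [0.0089 0.0388] z 0.177
nut px [411. 370.] 4002 xy [0.8035 0.0054] ang 91.4 2sd [0.0175 0.1807] z 0.185
```

View pics/w5.png

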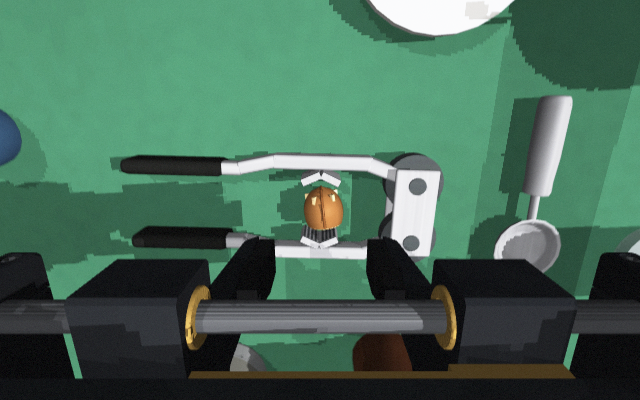

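The cracked nut lies free between the jaws at (323,209). I grip it and lift, and in the same round get the crock's centre by a circle fit.

{"api": "step_arm", "payload": {"increments": [[[0.2, 0.1, -2], [0, 0, 0]], [[0, 0.1, -2], [0, 0, 0]], [[0, 0, -2], [0, 0, 0]], [[0, 0, -1.5], [0, 0, 0]], [[0, 0, -1.2], [0, 0, 0]], [[0, 0, -0.6], [0, 0, 0]], [[0, 0, 0], [0, 0, 0]], [[0, 0, 0], [0, 0, 0]], [[0, 0, 0], [0, 0, 0]], [[0, 0, 0], [0, 0, 0]]]}}

```text
clock: 15.45
tool_pos: [0.655, -0.0742, 0.0006]
eef_rot: [-0.002, 1.0, -0.0, 0.0]
contact_force: [-1.9, -0.4, 5.7]
opening: 0.517
finger_force: 2.7
```

{"api": "step_arm", "payload": {"increments": [[[0, 0, 0], [0, 0, 0]], [[0, 0, 0], [0, 0, 0]], [[0, 0, 0], [0, 0, 0]], [[0, 0, 0], [0, 0, 0]], [[0, 0, 0], [0, 0, 0]], [[0, 0, 0.5], [0, 0, 0]], [[0, 0, 2], [0, 0, 0]], [[0, 0, 3], [0, 0, 0]], [[0, 0, 4], [0, 0, 0]], [[0, 0, 4], [0, 0, 0]]], "fingers": 0, "grip_force": 10}}

```text
clock: 16.45
tool_pos: [0.6547, -0.0738, 0.137]
eef_rot: [-0.003, 1.0, 0.0, -0.0]
contact_force: [0.7, 0.1, 0.4]
opening: 0.327
finger_force: 10.0
```

```bash
python3 - <<'E'
from h import *
from scipy.optimize import least_squares
z=np.load('pics/top0.npz'); p,d=z['p'],z['d']; c=r.calibration('top'); C=cloud(c,d)
k=(C[...,2]>.092)&(C[...,2]<.106)&(np.abs(np.arange(640)-213)<40)[None]&(np.abs(np.arange(400)-218)<40)[:,None]&(abs(C[...,0]-.497)>.025)
P=C[k][:,:2]
f=least_squares(lambda q:np.clip(abs(np.hypot(*(P-q[:2]).T)-.057)-.005,0,.01),[.497,.215]); print(f.x,f.cost,len(P))
f=least_squares(lambda q:np.hypot(*(P-q[:2]).T)-q[2],[.497,.215,.057],loss='soft_l1',f_scale=.003); print(f.x)
s=r.get_state(); print(s['tool_pos'],s['opening'])
E
```

```text
[0.49668199 0.20908099] 6.493935658180368e-07 448
[0.49647728 0.20843896 0.05683135]
[ 0.65465182 -0.07376072  0.13700492] 0.32699672166637694
```

{"api": "step_arm", "payload": {"increments": [[[-1.58, 2.83, 1.5], [0, 0, 0]], [[-1.58, 2.83, 1.5], [0, 0, 0]], [[-1.58, 2.83, 1.5], [0, 0, 0]], [[-1.58, 2.83, 1.5], [0, 0, 0]], [[-1.58, 2.83, 1.5], [0, 0, 0]], [[-1.58, 2.83, 1.5], [0, 0, 0]], [[-1.58, 2.83, 1], [0, 0, 0]], [[-1.58, 2.83, 0], [0, 0, 0]], [[-1.58, 2.83, 0], [0, 0, 0]], [[-1.58, 2.83, 0], [0, 0, 0]]]}}

```text
clock: 17.45
tool_pos: [0.4962, 0.2102, 0.2361]
eef_rot: [-0.003, 1.0, 0.0, 0.001]
contact_force: [0.7, -0.2, 0.5]
opening: 0.331
finger_force: 10.0
```

{"api": "step_arm", "payload": {"increments": [[[0, 0, -1], [0, 0, 0]], [[0, 0, -2], [0, 0, 0]], [[0, 0, -3], [0, 0, 0]], [[0, 0, -3], [0, 0, 0]], [[0, 0, -3], [0, 0, 0]], [[0, 0, -2], [0, 0, 0]], [[0, 0, -0.7], [0, 0, 0]], [[0, 0, 0], [0, 0, 0]], [[0, 0, 0], [0, 0, 0]], [[0, 0, 0], [0, 0, 0]]]}}

```text
clock: 18.45
tool_pos: [0.4978, 0.2095, 0.089]
eef_rot: [-0.002, 1.0, 0.001, 0.001]
contact_force: [-0.7, 0.2, 0.5]
opening: 0.327
finger_force: 10.0
```

{"api": "step_arm", "payload": {"increments": [[[0, 0, 0], [0, 0, 0]], [[0, 0, 0], [0, 0, 0]], [[0, 0, 0], [0, 0, 0]], [[0, 0, 0], [0, 0, 0]], [[0, 0, 2], [0, 0, 0]], [[0, 0, 3], [0, 0, 0]], [[0, 0, 3], [0, 0, 0]], [[0, 0, 3], [0, 0, 0]], [[0, -2, 3], [0, 0, 0]], [[-1, -3, 1], [0, 0, 0]]], "fingers": 0.55}}

```text
clock: 19.45
tool_pos: [0.4891, 0.1616, 0.2407]
eef_rot: [-0.004, 1.0, 0.002, 0.003]
contact_force: [-0.1, -0.1, -0.1]
opening: 0.547
finger_force: 0.0
```

{"api": "step_arm", "payload": {"increments": [[[-1, -4, 0], [0, 0, -2]], [[-1, -4, 0], [0, 0, -6]], [[-1, -4, 0], [0, 0, -6]], [[-1, -4, 0], [0, 0, -6]], [[-1, -4, 0], [0, 0, -6]], [[-1, -4, 0], [0, 0, -6]], [[0, -4, 0], [0, 0, -6]], [[0, -4, 0], [0, 0, -6]], [[0, -3, 0], [0, 0, -6]], [[0, 0, 0], [0, 0, 0]]]}}

```text
clock: 20.45
tool_pos: [0.4262, -0.1955, 0.2376]
eef_rot: [0.425, 0.905, -0.001, 0.0]
contact_force: [-0.1, 0.4, 0.4]
opening: 0.551
finger_force: 0.0
```

```bash
python3 - <<'E'
from h import *
s=r.get_state(); print(s['tool_pos'],s['q'].round(3),s['contact_force'],Rot.from_quat(s['eef_rot']).as_matrix()[:,1])
c,p,d=shot('wrist');cv2.imwrite('pics/w6.png',p[:,:,::-1]); nuts(c,p,d)
c,p,d=shot('top'); nuts(c,p,d,60); print([ (a,cc.round(1),np.median(cloud(c,d)[b],0)) for b,a,cc in blobs(mask(p,[100,100,60],[125,255,255]),30)]); cv2.imwrite('pics/t6.png',p[150:290,170:420,::-1].repeat(3,0).repeat(3,1))
E
```

```text
[ 0.42624092 -0.19554788  0.23761484] [ 0.554  0.504 -0.339  2.018  0.269  0.661  0.735] [-0.10103126  0.36122495  0.43199065] [ 0.76900649  0.63923849 -0.00177825]
nut px [372. 140.] 669 xy [ 0.4505 -0.1333] ang -138.7 2sd [0.0145 0.0188] z 0.025
nut px [296. 208.] 568 xy [ 0.4345 -0.2515] ang 121.3 2sd [0.0145 0.0192] z 0.025
nut px [633. 232.] 151 xy [ 0.7738 -0.0094] ang -176.2 2sd [0.0072 0.0131] z 0.012
nut px [189. 317.] 889 xy [ 0.4217 -0.4654] ang 116.7 2sd [0.0155 0.0637] z 0.319
nut px [455. 321.] 485 xy [ 0.7005 -0.2398] ang 139.4 2sd [0.0105 0.059 ] z 0.321
nut px [360. 364.] 6630 xy [ 0.6497 -0.3743] ang -143.2 2sd [0.0387 0.292 ] z 0.326
nut px [343.  49.] 50479 xy [ 0.9747 -0.131 ] ang 86.2 2sd [0.2347 1.1169] z -0.746
nut px [304. 102.] 453 xy [ 0.8185 -0.0184] ang -179.9 2sd [0.0257 0.0507] z 0.122
nut px [  9. 173.] 2628 xy [0.6207 0.7629] ang -174.1 2sd [0.0307 0.2181] z -0.27
nut px [493. 159.] 266 xy [ 0.6615 -0.534 ] ang 90.7 2sd [0.0113 0.0646] z 0.082
nut px [460. 191.] 1707 xy [ 0.5736 -0.4403] ang 86.5 2sd [0.0515 0.0812] z 0.059
nut px [577. 275.] 4559 xy [ 0.3499 -0.7454] ang -173.7 2sd [0.1388 0.1815] z 0.096
nut px [217. 219.] 81 xy [0.4964 0.211 ] ang -153.1 2sd [0.0133 0.0138] z 0.037
nut px [348. 237.] 113 xy [ 0.4499 -0.1352] ang -137.1 2sd [0.0137 0.0185] z 0.027
nut px [153. 266.] 946 xy [0.3753 0.3736] ang -168.4 2sd [0.0311 0.0826] z 0.017
nut px [  8. 275.] 656 xy [0.3527 0.7422] ang -175.2 2sd [0.0282 0.0508] z 0.179
[(np.int32(261), array([415.9, 179.3]), array([ 0.60130346, -0.31390871,  0.04506379])), (np.int32(72), array([298.1, 225.5]), array([ 0.47876538, -0.00458419,  0.04736779]))]
```

Nut 1 is in the crock (top view (217,219)). Next is the nut at (0.4345,-0.252), axis 121°.

{"api": "step_arm", "payload": {"increments": [[[0.17, -1.12, -2.6], [0, 0, -1.7]], [[0.17, -1.12, -2.6], [0, 0, -1.7]], [[0.17, -1.12, -2.6], [0, 0, -1.7]], [[0.17, -1.12, -2.6], [0, 0, -1.7]], [[0.17, -1.12, -2.6], [0, 0, -1.7]], [[0, 0, -2.5], [0, 0, 0]], [[0, 0, -2.5], [0, 0, 0]], [[0, 0, -2.5], [0, 0, 0]], [[0, 0, -2], [0, 0, 0]], [[0, 0, -0.9], [0, 0, 0]]]}}

```text
clock: 21.55
tool_pos: [0.4356, -0.2443, 0.0023]
eef_rot: [0.485, 0.875, 0.001, -0.001]
contact_force: [-0.6, 1.0, 0.4]
opening: 0.548
finger_force: 0.0
```

{"api": "step_arm", "payload": {"increments": [[[0, 0, 0], [0, 0, 0]], [[0, 0, 0], [0, 0, 0]], [[0, 0, 0], [0, 0, 0]], [[0, 0, 0], [0, 0, 0]], [[0, 0, 0], [0, 0, 0]], [[0, 0, 0], [0, 0, 0]], [[0, 0, 1.0], [0, 0, 0]], [[0, 0, 2], [0, 0, 0]], [[0, 0, 3], [0, 0, 0]], [[0, 0, 4], [0, 0, 0]]], "fingers": 0, "grip_force": 10}}

```text
clock: 22.55
tool_pos: [0.4343, -0.2463, 0.1043]
eef_rot: [0.486, 0.874, -0.0, -0.002]
contact_force: [0.8, 0.0, -0.1]
opening: 0.327
finger_force: 10.0
```

{"api": "step_arm", "payload": {"increments": [[[0, 0, 3], [0, 0, 5.8]], [[1.8, 1.9, 3], [0, 0, 5.8]], [[1.9, 1.9, 3], [0, 0, 5.8]], [[1.9, 1.9, 3], [0, 0, 5.8]], [[1.9, 1.9, 1.5], [0, 0, 5.8]], [[1.9, 1.9, 0], [0, 0, 5.8]], [[1.9, 1.9, 0], [0, 0, 5.8]], [[1.9, 1.9, 0], [0, 0, 5.8]], [[1.9, 1.9, 0], [0, 0, 5.8]], [[1.5, 1.8, 0], [0, 0, 5.9]]]}}

```text
clock: 23.55
tool_pos: [0.6018, -0.0761, 0.2392]
eef_rot: [-0.001, 1.0, -0.0, -0.0]
contact_force: [-0.3, -0.1, 0.4]
opening: 0.327
finger_force: 10.0
```

{"api": "step_arm", "payload": {"increments": [[[0, 0, 0], [0, 0, 0]], [[0, 0, 0], [0, 0, 0]], [[0, 0, 0], [0, 0, 0]], [[0, 0, 0], [0, 0, 0]], [[0, 0, 0], [0, 0, 0]], [[0, 0, 0], [0, 0, 0]], [[0, 0, 0], [0, 0, 0]], [[0, 0, 0], [0, 0, 0]], [[0, 0, 0], [0, 0, 0]], [[0, 0, 0], [0, 0, 0]]]}}

```text
clock: 24.55
tool_pos: [0.6015, -0.0767, 0.2387]
eef_rot: [0.001, 1.0, 0.0, -0.0]
contact_force: [-0.1, 0.8, -0.3]
opening: 0.324
finger_force: 10.0
```

```bash
cat >> h.py <<'E'
def held(p,c,tp):
    m=mask(p,[5,90,30],[28,255,255]); m[:150]=0; m[310:]=0; m[:,:270]=0; m[:,370:]=0
    b=max(blobs(m,100),key=lambda x:x[1]); vs,us=np.nonzero(b[0])
    P=np.array([plane(c,u,v,tp[2]+.0125)[:2] for u,v in zip(us,vs)]); q,a,w=pca(P); print('held',b[1],b[2].round(1),'rows',vs.min(),vs.max(),'rel',(q-tp[:2]).round(4),'ang',round(a,1))
def crack(p,c,d):
    C=cloud(c,d); k=(C[...,2]>.008)&(C[...,2]<.04)&(C[...,0]>.59)&(C[...,0]<.73)&(C[...,1]>-.25)&(C[...,1]<.03); P=C[k]
    f=lambda lo,hi:(lambda q:((np.percentile(q[:,0],1)+np.percentile(q[:,0],99))/2).round(4))(P[(P[:,1]>lo)&(P[:,1]<hi)])
    print('cracker y ext',P[:,1].min().round(4),P[:,1].max().round(4),'mid handles',f(-.2,-.15),'mid hinge',f(-.03,0.0))
E
python3 - <<'E'
from h import *
z=np.load('pics/w2.npz'); held(z['p'],z,np.array([.6027,-.0734,.2382])); crack(z['p'],z,z['d'])
s=r.get_state(); print(s['tool_pos'],s['opening'],Rot.from_quat(s['eef_rot']).as_matrix()[:,1])
c,p,d=shot('wrist'); held(p,c,s['tool_pos']); crack(p,c,d)
E
```

```text
held 3774 [320.5 262.9] rows 223 299 rel [-0.0022  0.001 ] ang -178.9
cracker y ext -0.2144 0.0101 mid handles 0.6526 mid hinge 0.6502
[ 0.60149059 -0.07674221  0.23873108] 0.32412563630486785 [1.88543543e-03 9.99998219e-01 8.63327815e-05]
held 3283 [320.6 271.1] rows 235 299 rel [0.002  0.0011] ang -169.1
cracker y ext -0.2147 0.0108 mid handles 0.6513 mid hinge 0.6506
```

{"api": "step_arm", "payload": {"increments": [[[1.2, 0, -1], [0, 0, 0]], [[1.2, 0.1, -2], [0, 0, 0]], [[1.2, 0.1, -3], [0, 0, 0]], [[1.0, 0, -3], [0, 0, 0]], [[0, 0, -3], [0, 0, 0]], [[0, 0, -3], [0, 0, 0]], [[0, 0, -3], [0, 0, 0]], [[0, 0, -2.7], [0, 0, 0]], [[0, 0, -2], [0, 0, 0]], [[0, 0, -0.6], [0, 0, 0]]]}}

```text
clock: 25.6
tool_pos: [0.6466, -0.0754, 0.0032]
eef_rot: [0.001, 1.0, -0.001, -0.002]
contact_force: [-3.3, -1.3, 13.0]
opening: 0.327
finger_force: 10.0
```

{"api": "step_arm", "payload": {"increments": [[[0, 0, 0], [0, 0, 0]], [[0, 0, 0], [0, 0, 0]], [[0, 0, 0], [0, 0, 0]], [[0, 0, 0], [0, 0, 0]], [[0, 0, 0.5], [0, 0, 0]], [[0, 0, 1.5], [0, 0, 0]], [[0, 0, 2], [0, 0, 0]], [[0, 0, 2], [0, 0, 0]], [[0, 0, 2], [0, 0, 0]], [[0, 0, 1], [0, 0, 0]]], "fingers": 0.5}}

```text
clock: 26.6
tool_pos: [0.6488, -0.0746, 0.0989]
eef_rot: [0.001, 1.0, 0.0, 0.002]
contact_force: [0.0, -0.3, 0.0]
opening: 0.5
finger_force: 0.0
```

```bash
python3 - <<'E'
from h import *
s=r.get_state(); print(s['tool_pos'],s['contact_force'])
c,p,d=shot('wrist');cv2.imwrite('pics/w7.png',p[:,:,::-1]); nuts(c,p,d); crack(p,c,d)
E
```

```text
[ 0.64883668 -0.07463831  0.0988965 ] [ 0.04394827 -0.26088213  0.02234476]
nut px [319. 208.] 1407 xy [ 0.6523 -0.0743] ang -174.3 2sd [0.0146 0.0184] z 0.025
nut px [198. 317.] 824 xy [ 0.7495 -0.1763] ang 167.9 2sd [0.0087 0.0394] z 0.181
nut px [443. 318.] 833 xy [0.7501 0.0289] ang -168.1 2sd [0.0089 0.0395] z 0.181
nut px [407. 370.] 3988 xy [0.8044 0.0032] ang 90.6 2sd [0.018  0.1845] z 0.189
cracker y ext -0.2147 0.0109 mid handles 0.6514 mid hinge 0.6505
```

View pics/w7.png

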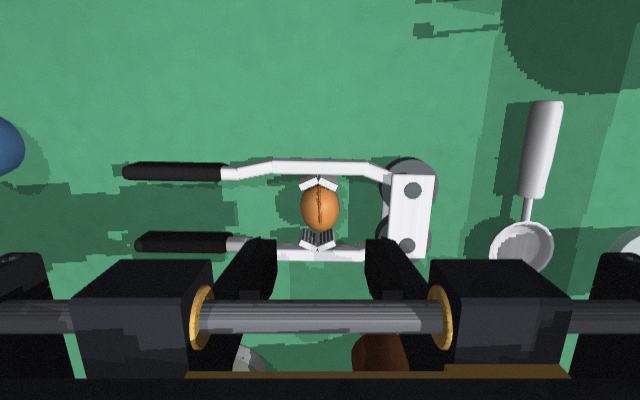

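The nut sits between the jaws at (319,208), lengthwise across the cracker. Now the squeeze, turning the −90° way.

{"api": "step_arm", "payload": {"increments": [[[0.1, -1, 0], [0, 0, -8.5]], [[0.1, -1, 0], [0, 0, -8.5]], [[0.1, -1, 0], [0, 0, -8.5]], [[0, -1, 0], [0, 0, -8.5]], [[0, -1, 0], [0, 0, -8.5]], [[0, -1, 0], [0, 0, -8.5]], [[0, -1, 0], [0, 0, -8.5]], [[0, -1, 0], [0, 0, -8.5]], [[0, -1, 0], [0, 0, -8.5]], [[0, -1.3, 0], [0, 0, -8.5]]], "fingers": 1}}

```text
clock: 27.65
tool_pos: [0.6502, -0.1773, 0.0954]
eef_rot: [0.678, 0.735, 0.0, -0.001]
contact_force: [-0.1, -0.3, -0.7]
opening: 0.999
finger_force: 0.0
```

{"api": "step_arm", "payload": {"increments": [[[0, 0, 0], [0, 0, -5]], [[0, 0, -1], [0, 0, 0]], [[0, 0, -1.5], [0, 0, 0]], [[0, 0, -1.5], [0, 0, 0]], [[0, 0, -1.5], [0, 0, 0]], [[0, 0, -1.5], [0, 0, 0]], [[0, 0, -1.5], [0, 0, 0]], [[0, 0, -0.9], [0, 0, 0]], [[0, 0, 0], [0, 0, 0]], [[0, 0, 0], [0, 0, 0]]]}}

```text
clock: 28.65
tool_pos: [0.6507, -0.1778, 0.0015]
eef_rot: [0.708, 0.706, 0.0, 0.0]
contact_force: [-0.5, 0.0, 0.0]
opening: 0.998
finger_force: 0.0
```

{"api": "step_arm", "payload": {"increments": [[[0, 0, 0], [0, 0, 0]], [[0, 0, 0], [0, 0, 0]], [[0, 0, 0], [0, 0, 0]], [[0, 0, 0], [0, 0, 0]], [[0, 0, 0], [0, 0, 0]], [[0, 0, 0], [0, 0, 0]], [[0, 0, 0], [0, 0, 0]], [[0, 0, 0], [0, 0, 0]], [[0, 0, 0], [0, 0, 0]], [[0, 0, 0], [0, 0, 0]]], "fingers": 0, "grip_force": 22}}

```text
clock: 29.65
tool_pos: [0.6501, -0.1777, 0.0018]
eef_rot: [0.708, 0.707, -0.0, -0.0]
contact_force: [-2.1, -0.8, 2.6]
opening: 0.351
finger_force: 21.6
```

Cracked again (0.351). I release, return to the seat and look.

{"api": "step_arm", "payload": {"increments": [[[0, 0, 0], [0, 0, 0]], [[0, 0, 0], [0, 0, 0]], [[0, 0, 0], [0, 0, 0]], [[0, 0, 0], [0, 0, 0]], [[0, 0, 0], [0, 0, 0]], [[0, 0, 1], [0, 0, 0]], [[0, 0, 2], [0, 0, 0]], [[0, 0, 2.5], [0, 0, 0]], [[0, 0, 3], [0, 0, 0]], [[0, 0.2, 0.8], [0, 0, 5]]], "fingers": 1}}

```text
clock: 30.65
tool_pos: [0.6532, -0.1767, 0.1003]
eef_rot: [0.676, 0.737, 0.002, 0.004]
contact_force: [0.7, 0.1, -0.3]
opening: 1.001
finger_force: 0.0
```

{"api": "step_arm", "payload": {"increments": [[[0, 1, 0], [0, 0, 8.5]], [[0, 1, 0], [0, 0, 8.5]], [[0, 1, 0], [0, 0, 8.5]], [[0, 1, 0], [0, 0, 8.5]], [[0, 1, 0], [0, 0, 8.5]], [[0, 1, 0], [0, 0, 8.5]], [[0, 1, 0], [0, 0, 8.5]], [[0, 1, 0], [0, 0, 8.5]], [[0, 1, 0], [0, 0, 8.5]], [[0, 1, 0], [0, 0, 8.5]]], "fingers": 0.52}}

```text
clock: 31.65
tool_pos: [0.6511, -0.076, 0.0968]
eef_rot: [-0.002, 1.0, -0.001, 0.001]
contact_force: [0.4, -0.0, 0.4]
opening: 0.517
finger_force: 0.0
```

```bash
python3 - <<'E'
from h import *
s=r.get_state(); print(s['tool_pos'],s['contact_force'],Rot.from_quat(s['eef_rot']).as_matrix()[:,1])
c,p,d=shot('wrist');cv2.imwrite('pics/w8.png',p[:,:,::-1]); nuts(c,p,d); crack(p,c,d)
E
```

```text
[ 0.65108458 -0.07595293  0.09677473] [ 0.40756658 -0.02766946  0.36378557] [-0.00378017  0.99999184 -0.0014244 ]
nut px [324. 211.] 1314 xy [ 0.6558 -0.0724] ang -172.6 2sd [0.0148 0.0172] z 0.025
nut px [195. 317.] 851 xy [ 0.7503 -0.1792] ang 167.4 2sd [0.0089 0.0392] z 0.179
nut px [446. 318.] 844 xy [0.7498 0.03  ] ang -167.5 2sd [0.009  0.0392] z 0.179
nut px [412. 370.] 3992 xy [0.8035 0.0058] ang 91.0 2sd [0.0175 0.182 ] z 0.187
cracker y ext -0.2138 0.0121 mid handles 0.6494 mid hinge 0.6515
```

{"api": "step_arm", "payload": {"increments": [[[0.35, 0.25, -2], [0, 0, 0]], [[0, 0, -2], [0, 0, 0]], [[0, 0, -2], [0, 0, 0]], [[0, 0, -1.5], [0, 0, 0]], [[0, 0, -1.2], [0, 0, 0]], [[0, 0, -0.6], [0, 0, 0]], [[0, 0, 0], [0, 0, 0]], [[0, 0, 0], [0, 0, 0]], [[0, 0, 0], [0, 0, 0]], [[0, 0, 0], [0, 0, 0]]]}}

```text
clock: 32.7
tool_pos: [0.6543, -0.0733, 0.0021]
eef_rot: [0.001, 1.0, 0.0, 0.0]
contact_force: [-0.5, 0.7, -0.5]
opening: 0.518
finger_force: 0.0
```

{"api": "step_arm", "payload": {"increments": [[[0, 0, 0], [0, 0, 0]], [[0, 0, 0], [0, 0, 0]], [[0, 0, 0], [0, 0, 0]], [[0, 0, 0], [0, 0, 0]], [[0, 0, 0], [0, 0, 0]], [[0, 0, 0.5], [0, 0, 0]], [[0, 0, 2], [0, 0, 0]], [[0, 0, 3], [0, 0, 0]], [[0, 0, 4], [0, 0, 0]], [[0, 0, 4], [0, 0, 0]]], "fingers": 0, "grip_force": 10}}

```text
clock: 33.7
tool_pos: [0.6538, -0.0731, 0.1395]
eef_rot: [0.001, 1.0, 0.0, 0.0]
contact_force: [0.5, 0.4, 0.7]
opening: 0.325
finger_force: 10.0
```

{"api": "step_arm", "payload": {"increments": [[[-1.58, 2.83, 1.5], [0, 0, 0]], [[-1.58, 2.83, 1.5], [0, 0, 0]], [[-1.58, 2.83, 1.5], [0, 0, 0]], [[-1.58, 2.83, 1.5], [0, 0, 0]], [[-1.58, 2.83, 1.5], [0, 0, 0]], [[-1.58, 2.83, 1.5], [0, 0, 0]], [[-1.58, 2.83, 1], [0, 0, 0]], [[-1.58, 2.83, 0], [0, 0, 0]], [[-1.58, 2.83, 0], [0, 0, 0]], [[-1.58, 2.83, 0], [0, 0, 0]]]}}

```text
clock: 34.7
tool_pos: [0.4952, 0.211, 0.2385]
eef_rot: [0.001, 1.0, 0.0, 0.001]
contact_force: [0.6, 0.6, -0.2]
opening: 0.327
finger_force: 10.0
```

{"api": "step_arm", "payload": {"increments": [[[0, 0, -1], [0, 0, 0]], [[0, 0, -2], [0, 0, 0]], [[0, 0, -3], [0, 0, 0]], [[0, 0, -3], [0, 0, 0]], [[0, 0, -3], [0, 0, 0]], [[0, 0, -2], [0, 0, 0]], [[0, 0, -0.7], [0, 0, 0]], [[0, 0, 0], [0, 0, 0]], [[0, 0, 0], [0, 0, 0]], [[0, 0, 0], [0, 0, 0]]]}}

```text
clock: 35.7
tool_pos: [0.4968, 0.2101, 0.091]
eef_rot: [0.001, 1.0, 0.001, 0.001]
contact_force: [0.7, -0.3, 0.0]
opening: 0.33
finger_force: 10.0
```

{"api": "step_arm", "payload": {"increments": [[[0, 0, 0], [0, 0, 0]], [[0, 0, 0], [0, 0, 0]], [[0, 0, 0], [0, 0, 0]], [[0, 0, 0], [0, 0, 0]], [[0, 0, 2], [0, 0, 0]], [[0, 0, 3], [0, 0, 0]], [[0, 0, 3], [0, 0, 0]], [[0, 0, 3], [0, 0, 0]], [[0, -2, 3], [0, 0, 0]], [[-1, -3, 1], [0, 0, 0]]], "fingers": 0.55}}

```text
clock: 36.7
tool_pos: [0.4881, 0.1621, 0.2427]
eef_rot: [-0.0, 1.0, 0.002, 0.003]
contact_force: [0.3, -0.9, -0.8]
opening: 0.549
finger_force: 0.0
```

{"api": "step_arm", "payload": {"increments": [[[-1, -4, 0], [0, 0, 4]], [[-1, -4, 0], [0, 0, 5]], [[-1, -4, 0], [0, 0, 5]], [[-1, -4, 0], [0, 0, 5]], [[-1, -4, 0], [0, 0, 5]], [[0, -4, 0], [0, 0, 5]], [[0, -4, 0], [0, 0, 6]], [[0, -2, 0], [0, 0, 6]], [[0, 0, 0], [0, 0, 0]], [[0, 0, 0], [0, 0, 0]]]}}

```text
clock: 37.7
tool_pos: [0.4359, -0.1397, 0.2397]
eef_rot: [-0.348, 0.937, 0.0, 0.0]
contact_force: [-0.4, 0.2, -0.1]
opening: 0.551
finger_force: 0.0
```

```bash
python3 - <<'E'
from h import *
s=r.get_state(); print(s['tool_pos'],s['q'].round(3),s['contact_force'],Rot.from_quat(s['eef_rot']).as_matrix()[:,1])
c,p,d=shot('wrist');cv2.imwrite('pics/w9.png',p[:,:,::-1]); nuts(c,p,d)
c,p,d=shot('top'); nuts(c,p,d,30) 
E
```

```text
[ 0.43590329 -0.13973359  0.23972935] [ 0.749  0.583 -0.844  2.03   0.61   0.798  1.823] [-0.39797503  0.19501039 -0.13039941] [-0.65286952  0.75746999  0.00077141]
nut px [44. 91.] 9246 xy [ 0.5694 -0.4219] ang 56.3 2sd [0.053  0.0694] z 0.056
nut px [316. 179.] 599 xy [ 0.4505 -0.1338] ang -137.2 2sd [0.0144 0.019 ] z 0.025
nut px [189. 318.] 833 xy [ 0.7089 -0.1382] ang -152.2 2sd [0.0148 0.0633] z 0.322
nut px [452. 318.] 858 xy [0.4766 0.1313] ang 53.7 2sd [0.0151 0.0635] z 0.322
nut px [422. 372.] 3324 xy [0.5673 0.1664] ang 131.7 2sd [0.0118 0.3196] z 0.33
nut px [343.  49.] 50476 xy [ 0.9747 -0.1311] ang 86.2 2sd [0.2347 1.1169] z -0.746
nut px [304. 102.] 456 xy [ 0.8184 -0.0186] ang -179.6 2sd [0.0258 0.0508] z 0.123
nut px [  9. 173.] 2629 xy [0.6208 0.7629] ang -174.1 2sd [0.0307 0.2181] z -0.27
nut px [492. 159.] 262 xy [ 0.6616 -0.5329] ang 91.3 2sd [0.0112 0.0624] z 0.082
nut px [460. 191.] 1702 xy [ 0.5738 -0.4402] ang 86.6 2sd [0.0514 0.0812] z 0.059
nut px [577. 275.] 4558 xy [ 0.3501 -0.7455] ang -173.7 2sd [0.1388 0.1816] z 0.096
nut px [217. 219.] 81 xy [0.4965 0.2112] ang 84.3 2sd [0.0135 0.0136] z 0.037
nut px [206. 229.] 90 xy [0.4719 0.2375] ang 114.5 2sd [0.014  0.0144] z 0.037
nut px [344. 236.] 42 xy [ 0.4537 -0.1264] ang 171.3 2sd [0.0081 0.012 ] z 0.028
nut px [153. 266.] 947 xy [0.3753 0.3737] ang -168.4 2sd [0.0312 0.0825] z 0.018
nut px [  8. 275.] 656 xy [0.3528 0.7421] ang -175.2 2sd [0.0283 0.0507] z 0.179
nut px [353. 261.] 40 xy [ 0.3874 -0.1495] ang 130.7 2sd [0.0047 0.0195] z 0.339
```

{"api": "step_arm", "payload": {"increments": [[[0.5, 0.2, -2.6], [0, 0, 0.7]], [[0.5, 0.2, -2.6], [0, 0, 0]], [[0.46, 0.19, -2.6], [0, 0, 0]], [[0, 0, -2.6], [0, 0, 0]], [[0, 0, -2.6], [0, 0, 0]], [[0, 0, -2.5], [0, 0, 0]], [[0, 0, -2.5], [0, 0, 0]], [[0, 0, -2], [0, 0, 0]], [[0, 0, 0], [0, 0, 0]], [[0, 0, 0], [0, 0, 0]]]}}

```text
clock: 38.8
tool_pos: [0.451, -0.133, 0.0402]
eef_rot: [-0.356, 0.934, 0.0, 0.0]
contact_force: [-0.1, 0.5, -0.7]
opening: 0.546
finger_force: 0.0
```

{"api": "step_arm", "payload": {"increments": [[[0, 0, -1.2], [0, 0, 0]], [[0, 0, -1.2], [0, 0, 0]], [[0, 0, -1], [0, 0, 0]], [[0, 0, -0.4], [0, 0, 0]], [[0, 0, 0], [0, 0, 0]], [[0, 0, 0], [0, 0, 0]], [[0, 0, 0], [0, 0, 0]], [[0, 0, 0], [0, 0, 0]], [[0, 0, 0], [0, 0, 0]], [[0, 0, 0], [0, 0, 0]]]}}

```text
clock: 39.8
tool_pos: [0.4506, -0.1344, 0.0019]
eef_rot: [-0.355, 0.935, 0.0, 0.0]
contact_force: [0.2, 0.1, -0.9]
opening: 0.549
finger_force: 0.0
```

{"api": "step_arm", "payload": {"increments": [[[0, 0, 0], [0, 0, 0]], [[0, 0, 0], [0, 0, 0]], [[0, 0, 0], [0, 0, 0]], [[0, 0, 0], [0, 0, 0]], [[0, 0, 0], [0, 0, 0]], [[0, 0, 0], [0, 0, 0]], [[0, 0, 1.0], [0, 0, 0]], [[0, 0, 2], [0, 0, 0]], [[0, 0, 3], [0, 0, 0]], [[0, 0, 4], [0, 0, 0]]], "fingers": 0, "grip_force": 10}}

```text
clock: 40.8
tool_pos: [0.4494, -0.1341, 0.1019]
eef_rot: [-0.355, 0.935, 0.001, -0.001]
contact_force: [1.0, -0.1, -0.4]
opening: 0.328
finger_force: 10.0
```

{"api": "step_arm", "payload": {"increments": [[[0, 0, 3], [0, 0, -4.2]], [[1.6, 0.6, 3], [0, 0, -4.2]], [[1.6, 0.6, 3], [0, 0, -4.2]], [[1.7, 0.6, 3], [0, 0, -4.2]], [[1.7, 0.6, 1.5], [0, 0, -4.2]], [[1.7, 0.6, 0], [0, 0, -4.2]], [[1.7, 0.7, 0], [0, 0, -4.2]], [[1.7, 0.7, 0], [0, 0, -4.2]], [[1.7, 0.7, 0], [0, 0, -4.2]], [[1.7, 0.7, 0], [0, 0, -4]]]}}

```text
clock: 41.8
tool_pos: [0.6017, -0.0762, 0.2364]
eef_rot: [0.003, 1.0, -0.0, -0.001]
contact_force: [0.0, -0.0, -0.5]
opening: 0.328
finger_force: 10.0
```

```bash
python3 - <<'E'
from h import *
s=r.get_state(); print(s['tool_pos'],s['opening'],Rot.from_quat(s['eef_rot']).as_matrix()[:,1])
c,p,d=shot('wrist'); held(p,c,s['tool_pos']); crack(p,c,d)
E
```

```text
[ 0.60170822 -0.07616343  0.23643976] 0.32770307565036333 [ 6.45057887e-03  9.99979166e-01 -2.38315831e-04]
held 3758 [320.5 265.5] rows 228 299 rel [-0.0008  0.001 ] ang -179.9
cracker y ext -0.2136 0.0122 mid handles 0.6494 mid hinge 0.6509
```

{"api": "step_arm", "payload": {"increments": [[[1.2, 0.1, -1], [0, 0, 0]], [[1.2, 0.1, -2], [0, 0, 0]], [[1.2, 0.1, -3], [0, 0, 0]], [[1.2, 0, -3], [0, 0, 0]], [[0, 0, -3], [0, 0, 0]], [[0, 0, -3], [0, 0, 0]], [[0, 0, -3], [0, 0, 0]], [[0, 0, -2.6], [0, 0, 0]], [[0, 0, -1.9], [0, 0, 0]], [[0, 0, -0.6], [0, 0, 0]]]}}

```text
clock: 42.85
tool_pos: [0.6487, -0.0744, 0.0035]
eef_rot: [0.002, 1.0, -0.0, -0.001]
contact_force: [0.1, -1.1, 0.2]
opening: 0.326
finger_force: 10.0
```

{"api": "step_arm", "payload": {"increments": [[[0, 0, 0], [0, 0, 0]], [[0, 0, 0], [0, 0, 0]], [[0, 0, 0], [0, 0, 0]], [[0, 0, 0], [0, 0, 0]], [[0, 0, 0.5], [0, 0, 0]], [[0, 0, 1.5], [0, 0, 0]], [[0, 0, 2], [0, 0, 0]], [[0, 0, 2], [0, 0, 0]], [[0, 0, 2], [0, 0, 0]], [[0, 0, 1], [0, 0, 0]]], "fingers": 0.5}}

```text
clock: 43.85
tool_pos: [0.6509, -0.0732, 0.0989]
eef_rot: [0.002, 1.0, 0.0, 0.002]
contact_force: [0.8, -0.9, -0.6]
opening: 0.496
finger_force: 0.0
```

```bash
python3 - <<'E'
from h import *
s=r.get_state(); print(s['tool_pos'],s['contact_force'])
c,p,d=shot('wrist');cv2.imwrite('pics/w10.png',p[:,:,::-1]); nuts(c,p,d); crack(p,c,d)
E
```

```text
[ 0.6509246  -0.07321376  0.09890443] [ 0.82269593 -0.86246252 -0.62106032]
nut px [317. 203.] 1381 xy [ 0.6505 -0.0747] ang 176.8 2sd [0.0147 0.0177] z 0.026
nut px [199. 317.] 831 xy [ 0.7511 -0.175 ] ang 167.5 2sd [0.0088 0.0395] z 0.181
nut px [443. 318.] 826 xy [0.7524 0.0302] ang -168.2 2sd [0.0089 0.0394] z 0.181
nut px [406. 370.] 4060 xy [0.8064 0.0036] ang 90.5 2sd [0.0185 0.1838] z 0.189
cracker y ext -0.2138 0.0122 mid handles 0.6487 mid hinge 0.651
```

View pics/w10.png

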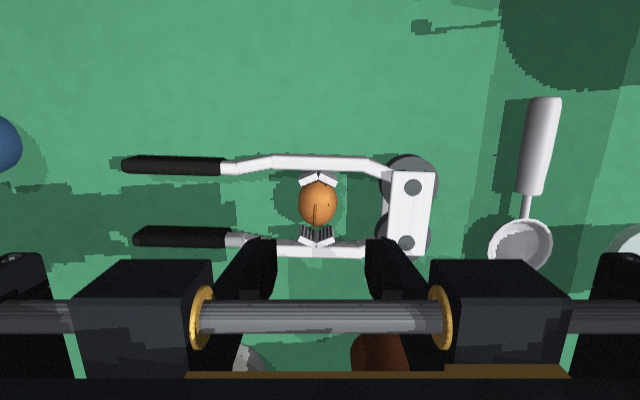

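The third nut sits between the jaws at (317,203). I squeeze as before.

{"api": "step_arm", "payload": {"increments": [[[0, -1, 0], [0, 0, -8.5]], [[0, -1, 0], [0, 0, -8.5]], [[0, -1, 0], [0, 0, -8.5]], [[0, -1, 0], [0, 0, -8.5]], [[0, -1, 0], [0, 0, -8.5]], [[0, -1, 0], [0, 0, -8.5]], [[0, -1, 0], [0, 0, -8.5]], [[0, -1, 0], [0, 0, -8.5]], [[0, -1, 0], [0, 0, -8.5]], [[0, -1.3, 0], [0, 0, -8.5]]], "fingers": 1}}

```text
clock: 44.9
tool_pos: [0.6493, -0.1759, 0.0954]
eef_rot: [0.679, 0.734, 0.0, -0.001]
contact_force: [-0.1, 1.2, -0.9]
opening: 1.002
finger_force: 0.0
```

{"api": "step_arm", "payload": {"increments": [[[0, 0, 0], [0, 0, -5]], [[0, 0, -1], [0, 0, 0]], [[0, 0, -1.5], [0, 0, 0]], [[0, 0, -1.5], [0, 0, 0]], [[0, 0, -1.5], [0, 0, 0]], [[0, 0, -1.5], [0, 0, 0]], [[0, 0, -1.5], [0, 0, 0]], [[0, 0, -0.9], [0, 0, 0]], [[0, 0, 0], [0, 0, 0]], [[0, 0, 0], [0, 0, 0]]]}}

```text
clock: 45.9
tool_pos: [0.6498, -0.1764, 0.0015]
eef_rot: [0.708, 0.706, 0.0, 0.0]
contact_force: [-0.6, -0.7, -0.5]
opening: 1.003
finger_force: 0.0
```

{"api": "step_arm", "payload": {"increments": [[[0, 0, 0], [0, 0, 0]], [[0, 0, 0], [0, 0, 0]], [[0, 0, 0], [0, 0, 0]], [[0, 0, 0], [0, 0, 0]], [[0, 0, 0], [0, 0, 0]], [[0, 0, 0], [0, 0, 0]], [[0, 0, 0], [0, 0, 0]], [[0, 0, 0], [0, 0, 0]], [[0, 0, 0], [0, 0, 0]], [[0, 0, 0], [0, 0, 0]]], "fingers": 0, "grip_force": 22}}

```text
clock: 46.9
tool_pos: [0.6502, -0.1764, 0.0019]
eef_rot: [0.709, 0.706, 0.0, 0.0]
contact_force: [1.1, -0.6, -0.7]
opening: 0.349
finger_force: 21.9
```

{"api": "step_arm", "payload": {"increments": [[[0, 0, 0], [0, 0, 0]], [[0, 0, 0], [0, 0, 0]], [[0, 0, 0], [0, 0, 0]], [[0, 0, 0], [0, 0, 0]], [[0, 0, 0], [0, 0, 0]], [[0, 0, 1], [0, 0, 0]], [[0, 0, 2], [0, 0, 0]], [[0, 0, 2.5], [0, 0, 0]], [[0, 0, 3], [0, 0, 0]], [[0, 0.2, 0.8], [0, 0, 5]]], "fingers": 1}}

```text
clock: 47.9
tool_pos: [0.6523, -0.1754, 0.1003]
eef_rot: [0.677, 0.736, 0.002, 0.004]
contact_force: [0.9, 0.1, 0.1]
opening: 0.999
finger_force: 0.0
```

{"api": "step_arm", "payload": {"increments": [[[0, 1, 0], [0, 0, 8.5]], [[0, 1, 0], [0, 0, 8.5]], [[0, 1, 0], [0, 0, 8.5]], [[0, 1, 0], [0, 0, 8.5]], [[0, 1, 0], [0, 0, 8.5]], [[0, 1, 0], [0, 0, 8.5]], [[0, 1, 0], [0, 0, 8.5]], [[0, 1, 0], [0, 0, 8.5]], [[0, 1, 0], [0, 0, 8.5]], [[0, 1, 0], [0, 0, 8.5]]], "fingers": 0.52}}

```text
clock: 48.9
tool_pos: [0.6502, -0.0746, 0.0968]
eef_rot: [-0.001, 1.0, -0.001, 0.001]
contact_force: [-0.3, -0.0, 0.2]
opening: 0.524
finger_force: 0.0
```

```bash
python3 - <<'E'
from h import *
s=r.get_state(); print(s['tool_pos'],s['contact_force'],Rot.from_quat(s['eef_rot']).as_matrix()[:,1])
c,p,d=shot('wrist');cv2.imwrite('pics/w11.png',p[:,:,::-1]); nuts(c,p,d); crack(p,c,d)
E
```

```text
[ 0.65017362 -0.0746263   0.09675168] [-0.31796234 -0.00251359  0.23031012] [-0.00204201  0.99999675 -0.00152824]
nut px [321. 192.] 215 xy [ 0.6405 -0.073 ] ang 82.1 2sd [0.0046 0.0085] z 0.023
nut px [316. 208.] 890 xy [ 0.653  -0.0767] ang 80.5 2sd [0.0119 0.0161] z 0.027
nut px [195. 317.] 848 xy [ 0.7493 -0.1781] ang 167.4 2sd [0.0089 0.0392] z 0.179
nut px [446. 318.] 849 xy [0.749  0.0311] ang -167.5 2sd [0.009  0.0392] z 0.178
nut px [411. 370.] 4049 xy [0.8026 0.0061] ang 90.9 2sd [0.0179 0.1809] z 0.187
cracker y ext -0.2144 0.0132 mid handles 0.6482 mid hinge 0.6531
```

View pics/w11.png

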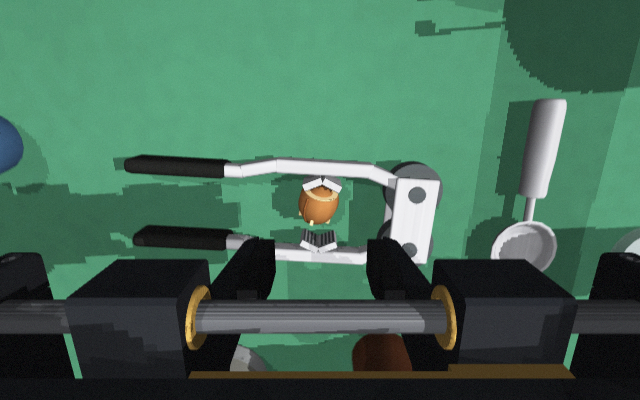

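The third nut is cracked (pale kernel ring) and lies at about (318,204), against the near jaw. I grip it straight below.

{"api": "step_arm", "payload": {"increments": [[[0, 0, -2], [0, 0, 0]], [[0, 0, -2], [0, 0, 0]], [[0, 0, -2], [0, 0, 0]], [[0, 0, -1.5], [0, 0, 0]], [[0, 0, -1.2], [0, 0, 0]], [[0, 0, -0.6], [0, 0, 0]], [[0, 0, 0], [0, 0, 0]], [[0, 0, 0], [0, 0, 0]], [[0, 0, 0], [0, 0, 0]], [[0, 0, 0], [0, 0, 0]]]}}

```text
clock: 49.95
tool_pos: [0.65, -0.0744, 0.0024]
eef_rot: [0.002, 1.0, 0.0, 0.0]
contact_force: [-0.1, -0.2, 0.3]
opening: 0.52
finger_force: 0.0
```

{"api": "step_arm", "payload": {"increments": [[[0, 0, 0], [0, 0, 0]], [[0, 0, 0], [0, 0, 0]], [[0, 0, 0], [0, 0, 0]], [[0, 0, 0], [0, 0, 0]], [[0, 0, 0], [0, 0, 0]], [[0, 0, 0.5], [0, 0, 0]], [[0, 0, 2], [0, 0, 0]], [[0, 0, 3], [0, 0, 0]], [[0, 0, 4], [0, 0, 0]], [[0, 0, 4], [0, 0, 0]]], "fingers": 0, "grip_force": 10}}

```text
clock: 50.95
tool_pos: [0.649, -0.0742, 0.138]
eef_rot: [0.002, 1.0, 0.0, -0.001]
contact_force: [1.5, 0.2, -0.4]
opening: 0.324
finger_force: 9.8
```

{"api": "step_arm", "payload": {"increments": [[[-1.54, 2.84, 1.5], [0, 0, 0]], [[-1.54, 2.84, 1.5], [0, 0, 0]], [[-1.54, 2.84, 1.5], [0, 0, 0]], [[-1.54, 2.84, 1.5], [0, 0, 0]], [[-1.54, 2.84, 1.5], [0, 0, 0]], [[-1.54, 2.84, 1.5], [0, 0, 0]], [[-1.54, 2.84, 1], [0, 0, 0]], [[-1.54, 2.84, 0], [0, 0, 0]], [[-1.54, 2.84, 0], [0, 0, 0]], [[-1.54, 2.84, 0], [0, 0, 0]]]}}

```text
clock: 51.95
tool_pos: [0.4947, 0.2107, 0.2372]
eef_rot: [0.002, 1.0, 0.0, 0.0]
contact_force: [-0.5, 0.3, -0.5]
opening: 0.322
finger_force: 9.8
```

{"api": "step_arm", "payload": {"increments": [[[0.5, 0, -1], [0, 0, 0]], [[0.5, 0, -2], [0, 0, 0]], [[0, 0, -3], [0, 0, 0]], [[0, 0, -3], [0, 0, 0]], [[0, 0, -3], [0, 0, 0]], [[0, 0, -2], [0, 0, 0]], [[0, 0, -0.7], [0, 0, 0]], [[0, 0, 0], [0, 0, 0]], [[0, 0, 0], [0, 0, 0]], [[0, 0, 0], [0, 0, 0]]]}}

```text
clock: 52.95
tool_pos: [0.5064, 0.21, 0.0909]
eef_rot: [0.002, 1.0, 0.001, 0.001]
contact_force: [-0.1, 0.0, -0.1]
opening: 0.32
finger_force: 9.8
```

{"api": "step_arm", "payload": {"increments": [[[0, 0, 0], [0, 0, 0]], [[0, 0, 0], [0, 0, 0]], [[0, 0, 0], [0, 0, 0]], [[0, 0, 0], [0, 0, 0]], [[0, 0, 2], [0, 0, 0]], [[0, 0, 3], [0, 0, 0]], [[0, 0, 3], [0, 0, 0]], [[0, 0, 3], [0, 0, 0]], [[0, -2, 3], [0, 0, 0]], [[-1, -3, 1], [0, 0, 0]]], "fingers": 0.5}}

```text
clock: 53.95
tool_pos: [0.4976, 0.162, 0.2427]
eef_rot: [0.001, 1.0, 0.002, 0.003]
contact_force: [1.0, -0.5, -0.8]
opening: 0.498
finger_force: 0.0
```

{"api": "step_arm", "payload": {"increments": [[[-1, -3, 0], [0, 0, 0]], [[-1, -3, 0], [0, 0, 0]], [[-1, -3, 0], [0, 0, 0]], [[-1, -3, 0], [0, 0, 0]], [[0, -3, 0], [0, 0, 0]], [[0, -1.5, 0], [0, 0, 0]], [[0, 0, 0], [0, 0, 0]], [[0, 0, 0], [0, 0, 0]], [[0, 0, 0], [0, 0, 0]], [[0, 0, 0], [0, 0, 0]]]}}

```text
clock: 54.95
tool_pos: [0.4557, -0.004, 0.2399]
eef_rot: [0.001, 1.0, 0.0, 0.0]
contact_force: [-0.1, 0.3, -1.0]
opening: 0.496
finger_force: 0.0
```

```bash
python3 - <<'E'
from h import *
s=r.get_state(); print(s['tool_pos'],s['q'].round(3),s['contact_force'],Rot.from_quat(s['eef_rot']).as_matrix()[:,1])
for n in ('wrist','top'):
    c,p,d=shot(n); C=cloud(c,d)
    for b,a,cc in blobs(mask(p,[100,90,60],[125,255,255]),40):
        vs,us=np.nonzero(b); P=np.array([plane(c,u,v,.040)[:2] for u,v in zip(us,vs)])
        print(n,'blue',a,cc.round(1),np.median(C[b],0).round(4),'plane',P.mean(0).round(4),((P.max(0)+P.min(0))/2).round(4))
    if n=='top':
        b0=(C[...,0]>.44)&(C[...,0]<.55)&(C[...,1]>.155)&(C[...,1]<.265)
        m=mask(p,[5,90,40],[28,255,255]); m[~b0]=0
        print([(a,cc.round(),np.median(C[b],0).round(3)) for b,a,cc in blobs(m,20)])
    k=(C[...,2]>.016)&(C[...,2]<.028)&(abs(C[...,0]-.47)<.1)&(abs(C[...,1])<.1)
    P=C[k][:,:2]; print('disc',len(P),(P.max(0)+P.min(0))/2,P.max(0)-P.min(0)); 
    cv2.imwrite(f'pics/l_{n}.png',p[:,:,::-1])
E
```

```text
[ 0.45571833 -0.00399052  0.23985199] [ 0.304  0.521 -0.601  2.042  0.447  0.707  0.988] [-0.11820299  0.3473772  -0.97166332] [1.38240043e-03 9.99998771e-01 7.40154441e-04]
wrist blue 536 [352.9 166.3] [0.4482 0.032  0.0455] plane [0.4495 0.0325] [0.4499 0.0322]
wrist blue 1274 [ 72.2 279.6] [ 0.5901 -0.3074  0.0368] plane [ 0.5883 -0.3036] [ 0.5898 -0.3012]
disc 7783 [0.44911268 0.03301156] [0.11868839 0.11894743]
top blue 261 [415.9 179.3] [ 0.6013 -0.3144  0.0446] plane [ 0.6016 -0.3152] [ 0.601  -0.3156]
[(np.int32(84), array([217., 207.]), array([0.527, 0.207, 0.037])), (np.int32(78), array([221., 219.]), array([0.496, 0.195, 0.037])), (np.int32(88), array([206., 229.]), array([0.47 , 0.232, 0.037]))]
disc 2 [0.41986732 0.08324348] [0.01298708 0.00773797]
```

All three nuts are in the crock. The lid was knocked to about (0.449,0.033), so I grip its knob there.

{"api": "step_arm", "payload": {"increments": [[[-0.3, 1.3, -2], [0, 0, 0]], [[-0.3, 1.3, -2.5], [0, 0, 0]], [[-0.06, 1.08, -3], [0, 0, 0]], [[0, 0, -3], [0, 0, 0]], [[0, 0, -3], [0, 0, 0]], [[0, 0, -3], [0, 0, 0]], [[0, 0, -2.5], [0, 0, 0]], [[0, 0, -1.5], [0, 0, 0]], [[0, 0, -0.7], [0, 0, 0]], [[0, 0, 0], [0, 0, 0]]]}}

```text
clock: 56.05
tool_pos: [0.4488, 0.0321, 0.0269]
eef_rot: [0.001, 1.0, -0.0, -0.001]
contact_force: [1.5, 0.7, 0.6]
opening: 0.503
finger_force: 0.0
```

{"api": "step_arm", "payload": {"increments": [[[0, 0, 0], [0, 0, 0]], [[0, 0, 0], [0, 0, 0]], [[0, 0, 0], [0, 0, 0]], [[0, 0, 0], [0, 0, 0]], [[0, 0, 0], [0, 0, 0]], [[0, 0, 0], [0, 0, 0]], [[0, 0, 1.0], [0, 0, 0]], [[0, 0, 2], [0, 0, 0]], [[0, 0, 3], [0, 0, 0]], [[0, 0, 4], [0, 0, 0]]], "fingers": 0, "grip_force": 30}}

```text
clock: 57.05
tool_pos: [0.4478, 0.0309, 0.128]
eef_rot: [0.002, 1.0, -0.001, -0.002]
contact_force: [1.6, 0.0, -4.4]
opening: 0.318
finger_force: 30.0
```

{"api": "step_arm", "payload": {"increments": [[[0.47, 1.75, 3], [0, 0, 0]], [[0.47, 1.75, 3], [0, 0, 0]], [[0.47, 1.75, 3], [0, 0, 0]], [[0.47, 1.75, 1], [0, 0, 0]], [[0.47, 1.75, 0], [0, 0, 0]], [[0.47, 1.75, 0], [0, 0, 0]], [[0.47, 1.75, 0], [0, 0, 0]], [[0.47, 1.75, 0], [0, 0, 0]], [[0.47, 1.75, 0], [0, 0, 0]], [[0.47, 1.75, 0], [0, 0, 0]]]}}

```text
clock: 58.05
tool_pos: [0.4956, 0.2062, 0.2272]
eef_rot: [0.002, 1.0, -0.001, -0.001]
contact_force: [0.3, -0.7, -3.1]
opening: 0.321
finger_force: 30.0
```

```bash
python3 - <<'E'
from h import *
s=r.get_state(); print(s['tool_pos'],s['opening'],s['finger_force'],s['q'].round(2))
for n in ('wrist','top'):
    c,p,d=shot(n); C=cloud(c,d); cv2.imwrite(f'pics/m_{n}.png',p[:,:,::-1])
    for z0,z1 in ((.092,.106),(.15,.24)):
        k=(C[...,2]>z0)&(C[...,2]<z1)&(abs(C[...,0]-.497)<.075)&(abs(C[...,1]-.21)<.075)&(hsv(p)[...,1]<60)
        P=C[k]; print(n,len(P),P.min(0).round(4) if len(P) else '',P.max(0).round(4) if len(P) else '',np.median(P[:,2]) if len(P) else '')
E
```

```text
[0.49560511 0.2061738  0.22716373] 0.3206276574806053 29.99959236010909 [-0.11  0.65 -0.62  1.83  0.49  0.83  0.59]
wrist 1014 [0.4346 0.1661 0.092 ] [0.4588 0.2587 0.1015] 0.09949926753022023
wrist 22594 [0.4353 0.1469 0.2098] [0.5561 0.2672 0.2399] 0.21934427177714905
top 71 [0.465  0.1375 0.0926] [0.5557 0.1942 0.1049] 0.10062178257100265
top 159 [0.4883 0.138  0.1501] [0.5563 0.2156 0.2251] 0.2205916509266835
```

View pics/m_wrist.png

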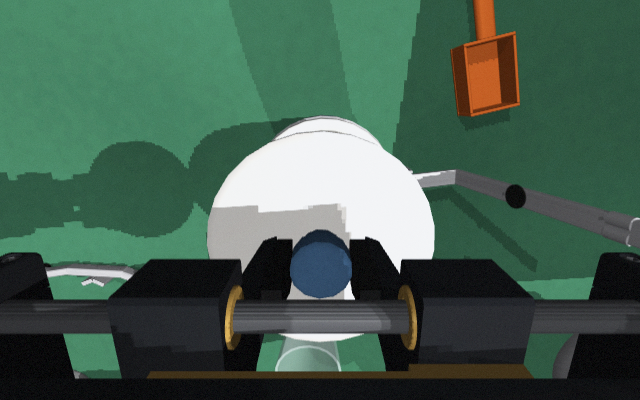

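```bash
python3 - <<'E'
from h import *
from scipy.optimize import least_squares
for _ in range(2):
    c,p,d=shot('wrist'); C=cloud(c,d)
    k=(C[...,2]>.097)&(C[...,2]<.104)&(abs(C[...,0]-.44)<.03)&(abs(C[...,1]-.21)<.075)&(hsv(p)[...,1]<60)
    # outer edge: lowest-x pixel in each column
    E=[]
    for u in np.unique(np.nonzero(k)[1]):
        v=np.nonzero(k[:,u])[0].min(); E.append(plane(c,u,v-.5,.0995)[:2])
    E=np.array(E); f=least_squares(lambda q:np.hypot(*(E-q).T)-.062,[.4966,.2087],loss='soft_l1',f_scale=.001); print(len(E),f.x,np.abs(f.fun).mean())
E
```

```text
111 [0.49641524 0.20998033] 0.00019847018952373174
108 [0.49644072 0.20982   ] 0.00021995291029785463
```

{"api": "step_arm", "payload": {"increments": [[[0.07, 0.25, -1], [0, 0, 0]], [[0, 0, -2], [0, 0, 0]], [[0, 0, -2], [0, 0, 0]], [[0, 0, -1.5], [0, 0, 0]], [[0, 0, -1.3], [0, 0, 0]], [[0, 0, -1], [0, 0, 0]], [[0, 0, -0.7], [0, 0, 0]], [[0, 0, -0.6], [0, 0, 0]], [[0, 0, -0.5], [0, 0, 0]], [[0, 0, -0.3], [0, 0, 0]]]}}

```text
clock: 59.25
tool_pos: [0.497, 0.209, 0.1187]
eef_rot: [0.002, 1.0, 0.0, -0.0]
contact_force: [0.7, -0.1, -1.9]
opening: 0.325
finger_force: 30.0
```

{"api": "step_arm", "payload": {"increments": [[[0, 0, -0.2], [0, 0, 0]], [[0, 0, -0.2], [0, 0, 0]], [[0, 0, 0], [0, 0, 0]], [[0, 0, 0], [0, 0, 0]], [[0, 0, 0], [0, 0, 0]], [[0, 0, 0], [0, 0, 0]], [[0, 0, 0], [0, 0, 0]], [[0, 0, 0], [0, 0, 0]], [[0, 0, 0], [0, 0, 0]], [[0, 0, 0], [0, 0, 0]]]}}

```text
clock: 60.25
tool_pos: [0.4971, 0.209, 0.1165]
eef_rot: [0.002, 1.0, -0.0, 0.001]
contact_force: [-3.7, -2.8, 9.7]
opening: 0.32
finger_force: 30.0
```

{"api": "step_arm", "payload": {"increments": [[[0, 0, 0], [0, 0, 0]], [[0, 0, 0], [0, 0, 0]], [[0, 0, 0], [0, 0, 0]], [[0, 0, 0], [0, 0, 0]], [[0, 0, 1], [0, 0, 0]], [[0, 0, 2], [0, 0, 0]], [[0, 0, 2.5], [0, 0, 0]], [[0, 0, 2.5], [0, 0, 0]], [[0, 0, 2.5], [0, 0, 0]], [[0, 0, 2], [0, 0, 0]]], "fingers": 0.5}}

```text
clock: 61.25
tool_pos: [0.497, 0.2093, 0.242]
eef_rot: [0.002, 1.0, 0.0, 0.0]
contact_force: [1.0, 0.1, 0.4]
opening: 0.499
finger_force: 0.0
```

```bash
python3 - <<'E'
from h import *
s=r.get_state(); print(s['tool_pos'],s['opening'],s['q'].round(2))
for n in ('wrist','top'):
    c,p,d=shot(n); C=cloud(c,d); cv2.imwrite(f'pics/n_{n}.png',p[:,:,::-1])
    k=(C[...,2]>.1035)&(C[...,2]<.115)&(abs(C[...,0]-.497)<.07)&(abs(C[...,1]-.21)<.064)&(hsv(p)[...,1]<60)
    P=C[k]; A=np.c_[P[:,:2]-P[:,:2].mean(0),np.ones(len(P))]; print(n,len(P),P.min(0).round(4),P.max(0).round(4),np.linalg.lstsq(A,P[:,2],rcond=None)[0].round(4))
    for b,a,cc in blobs(mask(p,[100,90,40],[125,255,255]),40): print('blue',a,cc.round(1),np.median(C[b],0).round(4))
    if n=='top':
        for b,a,cc in blobs(mask(p,[0,180,70],[6,255,255])|mask(p,[174,180,70],[180,255,255]),15): print('red',a,cc,np.median(C[b],0))
E
```

```text
[0.49702733 0.20925494 0.24201332] 0.49861986346677956 [-0.1   0.63 -0.63  1.81  0.48  0.86  0.6 ]
wrist 12418 [0.4368 0.1462 0.1037] [0.5565 0.2697 0.115 ] [0.0011 0.0008 0.1087]
blue 932 [320.1 192.9] [0.4953 0.2101 0.1335]
top 99 [0.4644 0.1502 0.1037] [0.5549 0.2027 0.1147] [-0.0071  0.0296  0.1095]
blue 259 [415.9 179.3] [ 0.6011 -0.314   0.0441]
```

View pics/n_wrist.png

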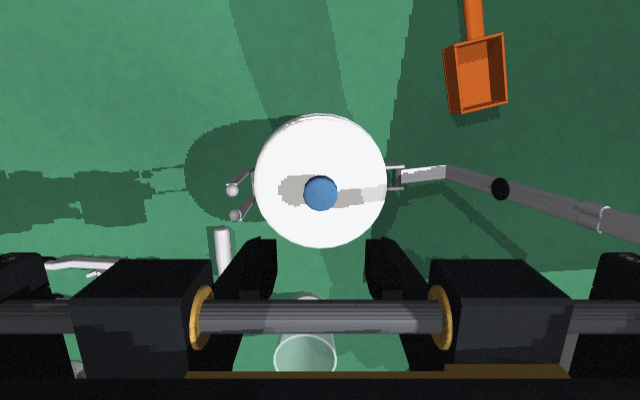

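The lid is seated: its top is level at 0.1087 m, the knob at (320,193), and it is centred to about 1 mm. Next I close the fingers, go round behind the keeper's tab and swing it over.

{"api": "step_arm", "payload": {"increments": [[[0, 0, 3], [0, 0, 0]], [[0, 0, 3], [0, 0, 0]], [[0, 0, 3], [0, 0, -8]], [[0, 0, 1], [0, 0, -8]], [[0, 0, 0], [0, 0, -8]], [[0, 0, 0], [0, 0, -8]], [[0, 0, 0], [0, 0, -8]], [[0, 0, 0], [0, 0, -8]], [[0, 0, 0], [0, 0, -8]], [[0, 0, 0], [0, 0, -8]]], "fingers": 0, "grip_force": 10}}

```text
clock: 62.35
tool_pos: [0.4964, 0.2086, 0.339]
eef_rot: [0.534, 0.846, -0.001, -0.001]
contact_force: [0.0, 0.3, -0.3]
opening: 0.004
finger_force: 0.0
```

{"api": "step_arm", "payload": {"increments": [[[0, 2, 0], [0, 0, -8]], [[-0.2, 3, 0], [0, 0, -8]], [[-0.2, 3, 0], [0, 0, -8]], [[-0.2, 3, 0], [0, 0, -2]], [[-0.2, 3, 0], [0, 0, 0]], [[-0.2, 3, 0], [0, 0, 0]], [[-0.2, 3, 0], [0, 0, 0]], [[0, 0.6, 0], [0, 0, 0]], [[0, 0, 0], [0, 0, 0]], [[0, 0, 0], [0, 0, 0]]]}}

```text
clock: 63.35
tool_pos: [0.4854, 0.4132, 0.3393]
eef_rot: [0.709, 0.705, -0.001, 0.001]
contact_force: [-0.8, -0.4, -0.4]
opening: 0.005
finger_force: 0.0
```

```bash
python3 - <<'E'
from h import *
s=r.get_state(); print(s['tool_pos'],s['opening'],s['q'].round(2),Rot.from_quat(s['eef_rot']).as_matrix()[:,1])
for n in ('wrist','side'):
    c,p,d=shot(n); C=cloud(c,d); cv2.imwrite(f'pics/k_{n}.png',p[:,:,::-1])
    for b,a,cc in blobs(mask(p,[0,150,60],[6,255,255])|mask(p,[174,150,60],[180,255,255]),30): print(n,'red',a,cc.round(),np.median(C[b],0).round(4),C[b].min(0).round(3),C[b].max(0).round(3))
E
```

```text
[0.48541371 0.41319626 0.33933978] 0.004721274130020859 [-0.65  0.62 -0.25  1.38  0.16  1.16 -0.92] [ 9.99986700e-01 -5.15610685e-03 -1.18148107e-04]
wrist red 61 [322. 241.] [0.486  0.3849 0.251 ] [0.481 0.382 0.243] [0.495 0.424 0.346]
side red 58 [259.  47.] [0.4897 0.3766 0.2587] [0.483 0.368 0.124] [0.507 0.615 0.274]
```

View pics/k_wrist.png

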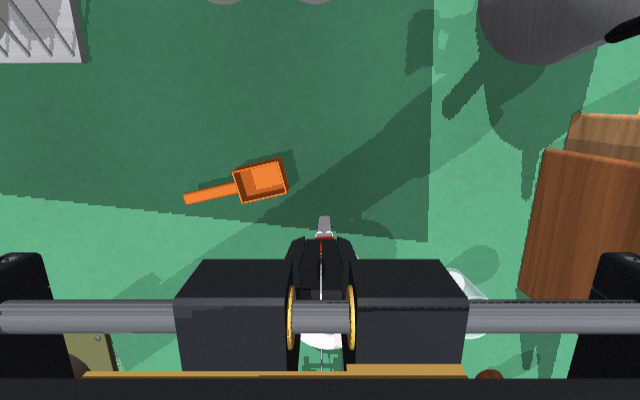

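The tab's edge shows at (325,230), just in front of the closed fingers. I go down behind it and push it over along its arc.

{"api": "step_arm", "payload": {"increments": [[[0, 0, -2], [0, 0, 0]], [[0, 0, -3], [0, 0, 0]], [[0, 0, -3], [0, 0, 0]], [[0, 0, -2.4], [0, 0, 0]], [[0, 0, 0], [0, 0, 0]], [[0.09, -1.53, 0.38], [0, 0, 0]], [[0.09, -1.53, 0.38], [0, 0, 0]], [[0.09, -1.53, 0.38], [0, 0, 0]], [[0.09, -1.53, 0.38], [0, 0, 0]], [[0, 0, 0], [0, 0, 0]]]}}

```text
clock: 64.45
tool_pos: [0.4902, 0.3501, 0.2527]
eef_rot: [0.71, 0.704, 0.001, 0.001]
contact_force: [0.2, -0.4, 0.8]
opening: 0.005
finger_force: 0.0
```

{"api": "step_arm", "payload": {"increments": [[[0.09, -1.7, 0.4], [0, 0, 0]], [[0.09, -1.7, 0.4], [0, 0, 0]], [[0.09, -1.7, 0.4], [0, 0, 0]], [[0.09, -1.63, 0], [0, 0, 0]], [[0.09, -1.63, 0], [0, 0, 0]], [[0.09, -1.63, 0], [0, 0, 0]], [[0.09, -1.53, -0.47], [0, 0, 0]], [[0.09, -1.53, -0.47], [0, 0, 0]], [[0.09, -1.53, -0.47], [0, 0, 0]], [[0, 0, 0], [0, 0, 0]]]}}

```text
clock: 65.45
tool_pos: [0.4966, 0.2044, 0.2479]
eef_rot: [0.71, 0.705, -0.002, 0.0]
contact_force: [0.5, -0.1, 0.6]
opening: 0.002
finger_force: 0.0
```

```bash
cat >> h.py <<'E'
def red():
    s=r.get_state(); print(s['tool_pos'],s['contact_force'].round(1))
    for n in ('top','side'):
        c,p,d=shot(n); C=cloud(c,d); cv2.imwrite(f'pics/r_{n}.png',p[:,:,::-1])
        for b,a,cc in blobs(mask(p,[0,150,60],[6,255,255])|mask(p,[174,150,60],[180,255,255]),10):
            m=np.median(C[b],0)
            if abs(m[0]-.49)<.06 and .05<m[1]<.45: print(n,'red',a,cc.round(),m.round(4),'theta',np.degrees(np.arctan2(.054,-.19)-np.arctan2(m[2]-.084,(m[1]-.2832))).round(1))
E
python3 -c "
from h import *
red()"
```

```text
[0.49658767 0.20437124 0.24791956] [ 0.5 -0.1  0.6]
top red 51 [207. 212.] [0.4962 0.178  0.2635] theta 43.8
side red 22 [272.  92.] [0.4992 0.1683 0.2632] theta 41.5
```

{"api": "step_arm", "payload": {"increments": [[[0.09, -1.47, -0.87], [0, 0, 0]], [[0.09, -1.47, -0.87], [0, 0, 0]], [[0.09, -1.47, -0.87], [0, 0, 0]], [[0.07, -1.1, -1.2], [0, 0, 0]], [[0.07, -1.1, -1.2], [0, 0, 0]], [[0.07, -1.1, -1.2], [0, 0, 0]], [[0.06, -1.3, -1.2], [0, 0, 0]], [[0.06, -1.3, -1], [0, 0, 0]], [[0, -0.2, 0], [0, 0, 0]], [[0, 0, 0], [0, 0, 0]]]}}

```text
clock: 66.55
tool_pos: [0.5025, 0.102, 0.1647]
eef_rot: [0.709, 0.705, -0.0, -0.0]
contact_force: [0.6, 0.3, -0.7]
opening: 0.008
finger_force: 0.0
```

```bash
python3 -c "
from h import *
red()"
```

```text
[0.50252831 0.10199017 0.16474654] [ 0.6  0.3 -0.7]
side red 31 [281. 145.] [0.5044 0.0864 0.1607] theta 5.4
```

{"api": "step_arm", "payload": {"increments": [[[0, -0.3, -0.3], [0, 0, 0]], [[0, -0.2, -0.3], [0, 0, 0]], [[0, 0, -0.3], [0, 0, 0]], [[0, 0, -0.3], [0, 0, 0]], [[0, 0, -0.3], [0, 0, 0]], [[0, 0, -0.3], [0, 0, 0]], [[0, 0, -0.3], [0, 0, 0]], [[0, 0, -0.3], [0, 0, 0]], [[0, 0, 0], [0, 0, 0]], [[0, 0, 0], [0, 0, 0]]]}}

```text
clock: 67.65
tool_pos: [0.5026, 0.0982, 0.1417]
eef_rot: [0.708, 0.706, 0.0, 0.0]
contact_force: [-2.5, -0.8, 11.6]
opening: 0.003
finger_force: 5.7
```

```bash
python3 -c "
from h import *
red()"
```

```text
[0.50263201 0.0982497  0.14166108] [-2.5 -0.8 11.6]
side red 31 [282. 152.] [0.5034 0.0807 0.1416] theta 0.0
```

{"api": "step_arm", "payload": {"increments": [[[0, 0, -0.1], [0, 0, 0]], [[0, 0, 0], [0, 0, 0]], [[0, 0, 0], [0, 0, 0]], [[0, 0, 1], [0, 0, 0]], [[0, 0, 2], [0, 0, 0]], [[0, 0, 3], [0, 0, 0]], [[0, -1, 4], [0, 0, 0]], [[-1, -3, 3], [0, 0, 0]], [[-1, -4, 2], [0, 0, 0]], [[-1, -4, 0], [0, 0, 0]]]}}

```text
clock: 68.75
tool_pos: [0.474, -0.0223, 0.2925]
eef_rot: [0.708, 0.707, 0.003, 0.002]
contact_force: [1.5, -1.0, -0.2]
opening: 0.003
finger_force: 0.0
```

```bash
python3 - <<'E'
from h import *
red()
c,p,d=shot('top'); C=cloud(c,d)
P=C[(C[...,2]>.112)&(C[...,2]<.16)&(abs(C[...,0]-.5)<.03)&(C[...,1]>.06)&(C[...,1]<.3)]
for y in np.arange(.08,.3,.03):
    q=P[abs(P[:,1]-y)<.01]; print(y.round(2),len(q),q[:,2].max().round(4) if len(q) else '',np.median(q[:,2]).round(4) if len(q) else '')
s,t,_=shot('side'); u,v=map(int,proj(s,[.5,.17,.12]))
im=np.hstack([cv2.resize(p[170:270,150:270],(400,333)),cv2.resize(t[v-50:v+50,u-60:u+60],(400,333))]); cv2.imwrite('pics/end.png',im[:,:,::-1])
E
```

```text
[ 0.47399214 -0.02234377  0.29245719] [ 1.5 -1.  -0.2]
top red 95 [256. 214.] [0.5031 0.0928 0.1423] theta 1.2
side red 59 [282. 150.] [0.5033 0.0894 0.1408] theta 0.5
0.08 36 0.1462 0.1429
0.11 48 0.1463 0.1419
0.14 91 0.1526 0.1434
0.17 84 0.1465 0.1394
0.2 113 0.1482 0.1373
0.23 87 0.1461 0.1389
0.26 70 0.1456 0.1407
0.29 16 0.1453 0.1409
```

View pics/end.png

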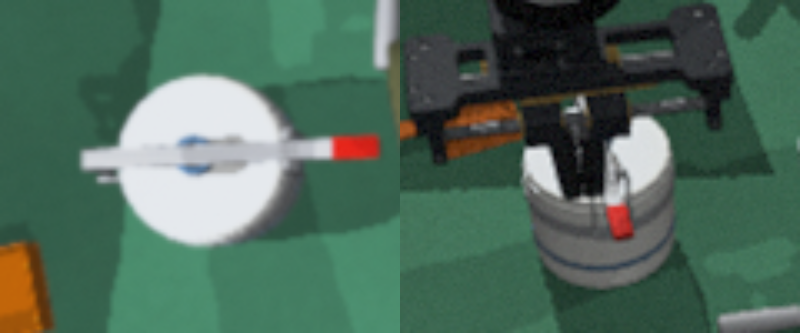

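The bar lies level across the lid (tab at (355,148) in the left crop), its height even within about 1.5 mm along its length, and the arm is clear. I hand the job in.

```bash
python3 -c "
from plant import r
print(r.finish_job())"
```

```text
the job is handed in; nothing more can be done
None
```

All three walnuts are cracked and in the crock, the lid is seated with the keeper bar shut in its clip, and I handed the job in about 69 s into the run, but got no verdict back.

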